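# Bolt down the adapter plate with the T-handle strut bolt

## Robot

A 7-joint arm with a two-finger parallel gripper is mounted at the origin on a cart in front of the work surface, level with it; the furniture and walls round the work are solid. World frame = base frame: x ahead of the robot, y to its left, z up, the work surface at z = 0. Lengths are in m, angles in rad, forces in N, time in s.
With the tool pointing down it reaches from about 0.4 to 0.85 m from the base axis. Payload 10.4 kg.
Tool frame: the origin (TCP) lies at the very end of the fingers, on their centre line; the grasp point (between the pads) lies 19 mm behind it (manip.grip_point_offset is the z of the grasp point in the tool frame, in m); z points along the fingers, y is the direction in which the jaws open and shut (so a half turn about z gives the same grasp; the last joint's range is limited). The gripper opens to 85 mm and grips with 20 to 120 N. Pads are 22 mm wide; open, the fingers measure 114 mm over their backs; the gripper's body (76 mm by 85 mm) begins 54 mm behind the grasp point. The pads swing forward as they close: fully open they stand 13 mm farther back than shut.
Start: joints at [-0.023, 0.332, -0.065, 1.46, 0.022, 1.35, -0.088], TCP at [0.625, 0, 0.231] pointing down, gripper open.
Joint ranges: [-2.6, 2.6], [-0.5, 2.12], [-1.47, 1.34], [0.16, 2.42], [-1.27, 4.41], [0.06, 2.06], [-2.6, 2.6]. Speed limits (rad/s): [2.22, 2.22, 2.79, 2.79, 3.14, 3.14, 3.14].

## Interface

Orientations are given as a unit quaternion [x, y, z, w].
In Python, from workcell import manip, camera, get_calibration, hand_in gives the robot as it stands.
- The arm moves only by the shell command python3 -m pendant 'ROWS' [FORCE]. ROWS is JSON, a list of rows, each a list of 5 numbers: the shift along the tool's x, y, z in units of 40 mm (1.0 is 40 mm), then the turn about the tool's z in units of 6 degrees (1.0 is 6 degrees), then the closure, from 0 (fully open) to 1 (shut). A call has 1 to 5 rows; each row is the pose to reach, as a shift and turn from the pose commanded when the call began, along the tool's axes at that moment; what a row does not reach only later rows make up. A row lasts 1/8 s, in which the tool goes at most 62.5 mm and 10.7 degrees, less where a joint would pass 70% of its speed; a pose out of reach is approached as far as the arm can. A call with a gripper value outside its range is refused whole. The fingers move at their own pace and stop on an object; FORCE is the grip in N (left out, the last holds). Time passes only in rows, so rows that repeat a pose let the fingers close. It gives the time, the measured TCP pose, the force and the opening at its end, in the units of the state.
- manip.get_obs(): the state, without advancing time (a new reading comes with each control period).
- camera(name): name is "scene" or "side" or "wrist"; returns (picture, depth): 420x560x3 uint8, red, green, blue; 420x560 float32, m along the optical axis (not along the pixel's ray), 0 where there is no reading.
- get_calibration(name): a dict with "vfov" (degrees; the focal length in pixels is half the picture's height over the tangent of half this angle, whatever the lens; pixels are square), "cx", "cy" (the principal point, pixels), "position" and "rotation" of the camera in the world. Camera axes: x right, y down, z forward; pixel columns grow to the right and rows downward; lengths in m; the calibration is good to about 2 mm. A picture is of the moment at which its call begins: read the wrist's pose just before it. get_calibration takes no time and is no camera call; for the wrist camera it gives the pose at the moment of the call.
- hand_in(): hands the job in, once; it reports no verdict.
The state is a dict: "clock": time; "joint_pos": joint angles; "joint_velocities": joint speeds; "tau": joint torques, N m; "position": TCP position; "ee_rot": TCP orientation; "ft_force": force on the tool from outside, world axes, zero at the start; "torque": the same for the moment, N m; "grip_width": opening from 0.0 (shut) to 1.0 (fully open).
Only numpy, scipy, OpenCV 4.12 (cv2) and the standard library are available. Lean on these libraries where they do the work, as an engineer would, in place of code of your own. Each camera call takes 0.05 s, during which the arm holds its last target.

## Task

The power adapter's blue mounting plate still lacks its second bolt. Take the T-handle bolt out of its grey holder, pass its hammer head down through the slot in the plate into the strut and give the whole bolt a quarter turn clockwise so that the head catches under the strut's lips; then screw the T-handle down clockwise, changing ends as you need to, until it is snug, and let go. Leave the things standing round about where they are.

Things in the scene. Friction and masses are not known exactly. Their poses are not given: they have to be found in the camera images.
- slot_mouth (a point): Centre of the bolt slot at the top face of the blue plate, 32 mm above the bench. x: along slot and strut, towards the adapter; y: across; z: up. The plate's opening is 46 mm (x) by 26 mm (y), plate 4 mm thick; below it the strut's slot is 24 mm wide between lips 4 mm thick, undersides 8 mm below this point. The channel below is 36 mm wide, its floor 30 mm below this point.
- strut: Fixed steel strut on the bench, 43 mm wide, 28 mm high, with the blue plate on top; origin on the bench under slot_mouth, same axes. The plate is 80 mm wide (y) and runs from x = -32 to 280 mm, the strut from -60 to 300. The black adapter stands on the plate from x = 80 mm on, 72 mm wide, its top 74 mm above the bench.
- holder: Fixed grey holder block, 56 x 44 x 32 mm high, origin under its centre. The bolt stands upright in its 42 x 24 mm pocket, the nut's foot resting on the block's top face: lift it straight up.
- tab (a point): Centre of the yellow tab on top of the loose bolt: 24 mm long (x), 12 mm thick (y), 26 mm high, free on all sides; its lower end is 3 to 10 mm above the T-handle's hub. Grasp it across its thickness. One piece with bolt and hammer head: z up along the bolt, x the long direction of the head too. Bolt with nut about 0.3 kg.
- bolt: The loose bolt: origin on its axis at the underside of the hammer head, 79 mm below tab, same axes. Head 32 mm long (x), 20 mm wide (y), 8 mm high, on a 14 mm shank. Two opposite corners are cut back so that in the channel it can turn clockwise (from above) from along the slot to across it; the walls stop it at about 95 to 115 degrees.
- head_top (a point): Point on the bolt's axis at the top of the hammer head, 71 mm below tab; axes as tab.
- handle_a (a point): Where to grip one end of the T-handle: on the centre line of the steel bar (12 mm thick, 133 mm long over its red tips), 55 mm from the bolt's axis. x points outwards along the bar, z up. The bar is 32 mm above the underside of the nut's round foot (46 mm across), so 64 mm above the bench with the foot on the plate.
- handle_b (a point): The same point at the bar's other end, 55 mm from the axis on the opposite side; axes as handle_a (so its x points inwards to the axis).
- tnut (a joint): Turn of the T-handle relative to the bolt, rad, growing clockwise from above (screwing down). Starts at -0.8 to 0.8; at 0 the bar is parallel to the tab and foot and head top are 14 mm apart; a turn (6.28) closes 7 mm; plate and lip make 8 mm, so snug at about 5.4. Stays where left (0.04 N m friction): turn the bolt and the handle goes along; turn the handle and the bolt follows until its head is stopped.
- wash_bottle: Bystander: white wash bottle with blue cap, 67x97x191 mm, behind the strut; origin at the centre of its underside.
- tape_roll: Bystander: green roll of tape lying flat, 85 mm across, 19 mm high; origin at its underside.
- petri_1: Bystander: petri dish, 90 mm across, 16 mm high; origin at its underside.
- timer: Bystander: white bench timer, 70x62x21 mm; origin at its underside.
- marker_red: Bystander: red marker pen lying along y, 135 mm long, 15 mm high; origin at its underside.
- beaker_100: Bystander: glass beaker, 64 mm across, 70 mm high; origin at its underside.

How it is judged:
On the way:
1. the bolt's head is in the strut below the lips, turned across the slot (z of head_top in the frame of slot_mouth below -0.0065 m and horizontal distance between head_top and slot_mouth below 0.015 m and angle between the x axis of tab and the y axis of slot_mouth, either way round below 0.6 rad), for 0.2 s.
At the end, for the whole second after the job is handed in: Head under the lips (top over 6.5 mm below the plate top), within 15 mm of the slot centre and 0.6 rad of square across it; T-handle nut past 5.0 rad with its foot on the plate (bar under 34.5 mm above it); bolt upright within 0.08 rad and at rest (all of step 1 and value of joint tnut above 5 rad and angle between tab's own z axis and vertical below 0.08 rad and z of handle_a in the frame of slot_mouth below 0.0345 m and linear speed of bolt below 0.01 m/s); the robot touches nothing.
It fails at once if a bystander is shifted by more than 30 mm (distance of any of wash_bottle, tape_roll, petri_1, timer, marker_red, beaker_100 from where it was at the start of the episode above 0.03 m).
It also fails if it takes over 72 s, if anything falls off the work surface, if the arm or the gripper's body presses on something with over 40 N, if the wrist force passes 120 N, or if a joint passes its speed limit or range.

## Working session

There is one attempt and no reset: what is moved stays moved. The work goes in short steps, Python scripts to look and compute and a shell command to move; the robot and the scene stay as the last step left them, time stands still between calls to the robot, and variables do not carry over. Pictures are saved under pics/ and viewed, and the job is handed in when it is done.

```bash
ls; mkdir -p pics; python3 - <<'E'
from workcell import manip,camera,get_calibration
import cv2
print(manip.get_obs(), manip.grip_point_offset)
for n in("scene","side","wrist"):
    print(n,get_calibration(n))
    p,d=camera(n); cv2.imwrite(f"pics/{n}0.png",p[:,:,::-1])
E
```

```text
pics
{'clock': 0.0, 'joint_pos': array([-0.02259876,  0.33285784, -0.06472232,  1.46094263,  0.02160891,
        1.34991016, -0.08848213]), 'joint_velocities': array([-9.56326594e-04,  1.06054186e-03, -6.62389121e-04, -3.14230497e-04,
        2.76569137e-05, -1.12044911e-03, -1.14973437e-03]), 'tau': array([ 4.98105128e-04, -6.25449800e+01,  4.97091911e-02, -3.91610491e+01,
        1.63588714e-02,  9.83294769e-03, -6.01235030e-06]), 'position': array([6.24620138e-01, 3.79022693e-06, 2.30524133e-01]), 'ee_rot': array([ 7.07085139e-01,  7.07128065e-01, -5.26313911e-04, -4.77977112e-04]), 'ft_force': array([-0.34530523, -0.90336702, -0.07235615]), 'torque': array([-0.03899282, -0.01652595,  0.02100331]), 'grip_width': 0.9972561997373203} -0.0187
scene {'vfov': 47.64507289625955, 'cx': 287.75964811202414, 'cy': 213.74366275314665, 'position': array([-0.30479331, -0.67982529,  0.72540066]), 'rotation': array([ 0.76354527, -0.4195206 ,  0.23998416, -0.4282624 ])}
side {'vfov': 55.95877838916216, 'cx': 270.51297828902005, 'cy': 202.14395578298058, 'position': array([0.72887558, 0.63507386, 0.63734872]), 'rotation': array([ 0.08410612,  0.88522291, -0.45645728, -0.03087557])}
wrist {'vfov': 62.18736855202797, 'cx': 280.8934973652858, 'cy': 211.20588737607966, 'position': array([0.6254956 , 0.07732148, 0.37350188]), 'rotation': array([ 9.88054097e-01,  5.58694301e-04, -1.76558814e-04,  1.54106320e-01])}
```

View pics/scene0.png

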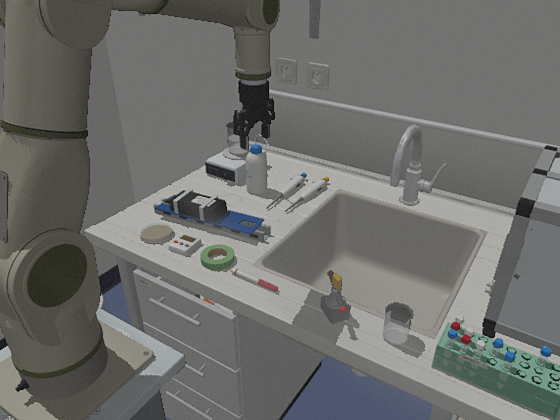

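View pics/side0.png

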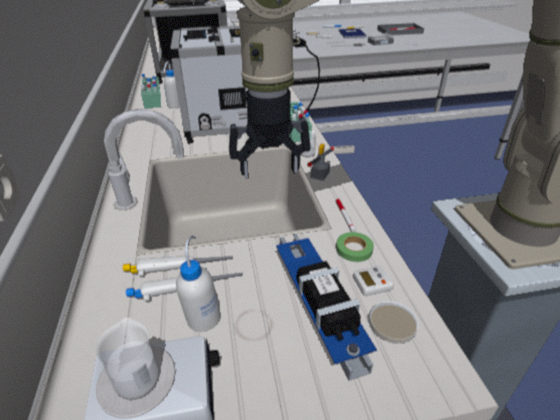

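View pics/wrist0.png

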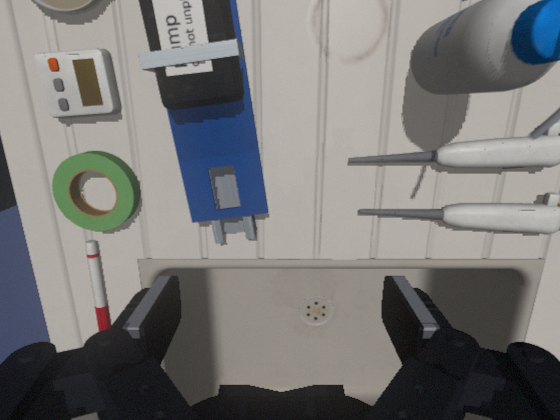

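```bash
cat > h.py <<'E'
from workcell import manip,camera,get_calibration
import cv2,numpy as np
from scipy.spatial.transform import Rotation as R
def ray(n,px,cal=None):
    c=cal or get_calibration(n); f=210/np.tan(np.radians(c['vfov']/2))
    v=np.array([(px[0]-c['cx'])/f,(px[1]-c['cy'])/f,1.])
    return np.array(c['position']),R.from_quat(c['rotation']).apply(v)
def onz(n,px,z,cal=None):
    o,v=ray(n,px,cal); return o+v*(z-o[2])/v[2]
def proj(n,P,cal=None):
    c=cal or get_calibration(n); f=210/np.tan(np.radians(c['vfov']/2))
    q=R.from_quat(c['rotation']).inv().apply(np.array(P)-c['position'])
    return np.array([c['cx']+f*q[...,0]/q[...,2],c['cy']+f*q[...,1]/q[...,2]]).T
def tri(obs):
    A=np.zeros((3,3));b=np.zeros(3)
    for n,px in obs:
        o,v=ray(n,px);v/=np.linalg.norm(v);M=np.eye(3)-np.outer(v,v);A+=M;b+=M@o
    return np.linalg.solve(A,b)
def tool():
    o=manip.get_obs(); return np.array(o['position']),R.from_quat(o['ee_rot']),o
def snap(n,name,crop=None,k=1):
    p,d=camera(n);im=p[:,:,::-1].copy();np.savez(f"pics/{name}.npz",p=p,d=d)
    if crop: x0,y0,x1,y1=crop; im=im[y0:y1,x0:x1]
    if k!=1: im=cv2.resize(im,None,fx=k,fy=k,interpolation=cv2.INTER_CUBIC)
    cv2.imwrite(f"pics/{name}.png",im); return p,d
E
python3 - <<'E'
from h import *
a=cv2.imread("pics/scene0.png")[240:360,280:420];b=cv2.imread("pics/side0.png")[130:200,280:370]
w=cv2.imread("pics/wrist0.png")[140:260,160:290]
cv2.imwrite("pics/c1.png",cv2.resize(a,None,fx=5,fy=5,interpolation=2))
cv2.imwrite("pics/c2.png",cv2.resize(b,None,fx=7,fy=7,interpolation=2))
cv2.imwrite("pics/c3.png",cv2.resize(w,None,fx=5,fy=5,interpolation=2))
E
```

```text
(no output)
```

View pics/c1.png

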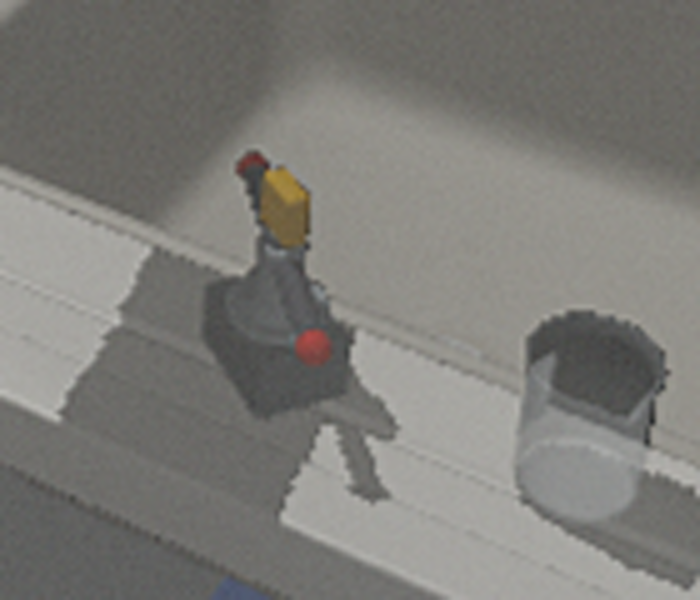

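View pics/c2.png

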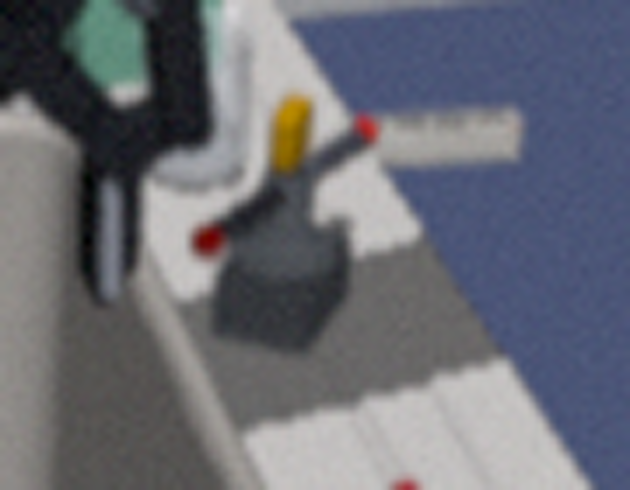

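View pics/c3.png

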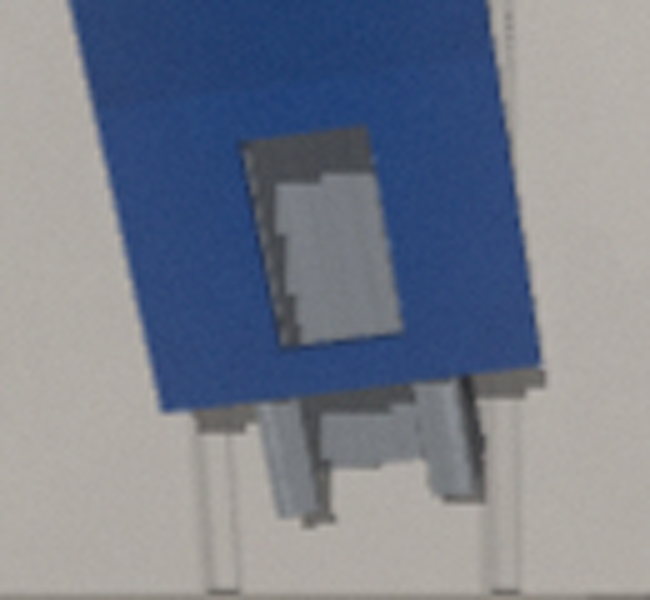

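```bash
python3 - <<'E'
from h import *
np.set_printoptions(precision=4,suppress=True)
cs=[onz("wrist",(160+x/5,140+y/5),.032) for x,y in [(240,140),(368,126),(403,330),(283,347)]]
print(np.array(cs),np.mean(cs,0))
C=np.array(cs)
for i in range(4): print(np.linalg.norm(C[i]-C[(i+1)%4]))
ax=(C[0]+C[1]-C[2]-C[3])[:2];print("slot ang",np.degrees(np.arctan2(ax[1],ax[0])))
P=np.array([onz("wrist",(160+x/5,140+y/5),.032) for x,y in [(160,411),(540,368)]]);print(P,np.linalg.norm(P[0]-P[1]))
d=(P[1]-P[0])[:2];print("plate ang",np.degrees(np.arctan2(d[1],d[0]))+90)
s=lambda x,y:("scene",(280+x/5,240+y/5)); t=lambda x,y:("side",(280+x/7,130+y/7))
tab=tri([s(284,208),t(291,134)]);A=tri([s(313,346),t(367,129)]);B=tri([s(252,162),t(208,241)])
print(tab,A,B,(A+B)/2,np.linalg.norm(A-B));d=B-A;print(np.degrees(np.arctan2(d[1],d[0])))
for n,q in("scene",(314,310)),("side",(320,170)): print(onz(n,q,0.016))
print("beaker",onz("scene",(280+580/5,240+480/5),0))
d=np.load
E
```

```text
[[ 0.5533  0.013   0.032 ]
 [ 0.5787  0.0158  0.032 ]
 [ 0.5842 -0.0263  0.032 ]
 [ 0.5594 -0.03    0.032 ]] [ 0.5689 -0.0069  0.032 ]
0.02563278118660898
0.042479489991399715
0.025077715279976272
0.04342143740162701
slot ang 97.77870488905701
[[ 0.533  -0.044   0.032 ]
 [ 0.6122 -0.0345  0.032 ]] 0.079749548722649
plate ang 96.84644678705531
[ 0.4114 -0.3554  0.088 ] [ 0.365  -0.3936  0.0655] [ 0.4572 -0.3167  0.0648] [ 0.4111 -0.3551  0.0651] 0.12000137900345587
39.814406275958426
[ 0.3804 -0.3213  0.016 ]
[ 0.4117 -0.3569  0.016 ]
beaker [ 0.4196 -0.4948  0.    ]
```

```bash
python3 -m pendant '[[-1.3,-0.8,0,0,0],[-2.6,-1.6,0,0,0],[-3.9,-2.4,0,0,0],[-5.2,-3.1,0,0,0],[-6.3,-3.8,0,0,0]]'; python3 -m pendant '[[-1.3,-0.8,0,0,0],[-2.6,-1.53,0,0,0],[-2.6,-1.53,0,0,0],[-2.6,-1.53,0,0,0]]'; python3 - <<'E'
from h import *
print(tool())
snap("wrist","w1")
print(get_calibration("wrist"))
E
```

```text
clock: 0.78
position: [0.4715, -0.2539, 0.2312]
ee_rot: [0.707, 0.707, -0.0, 0.0]
ft_force: [0.8, -0.5, -0.0]
grip_width: 1.0
clock: 1.27
position: [0.412, -0.3555, 0.231]
ee_rot: [0.707, 0.707, 0.0, -0.0]
ft_force: [1.0, -0.5, 1.1]
grip_width: 1.003
(array([ 0.41203263, -0.35547216,  0.23104479]), Rotation.from_matrix(array([[ 2.42540961e-05,  9.99999994e-01, -1.04943009e-04],
                            [ 9.99999787e-01, -2.41856590e-05,  6.52088631e-04],
                            [ 6.52086089e-04, -1.04958802e-04, -9.99999782e-01]])), {'clock': 1.275, 'joint_pos': array([ 0.4497933 ,  0.15057964,  0.19852034,  1.68806991, -0.0311284 ,
        1.3064562 ,  0.65425028]), 'joint_velocities': array([-0.02037002, -0.00140364, -0.02188999,  0.00033086, -0.00085851,
        0.00108103, -0.00019743]), 'tau': array([ 2.08870947e+00, -4.83619165e+01,  3.30362454e+00, -3.88054991e+01,
        2.33361460e-01,  5.73728263e-03,  6.54500001e-02]), 'position': array([ 0.41203263, -0.35547216,  0.23104479]), 'ee_rot': array([ 7.07115306e-01,  7.07098180e-01,  1.93441959e-04, -2.67653460e-04]), 'ft_force': array([ 1.02399376, -0.54435301,  1.12553539]), 'torque': array([ 0.03230913,  0.02556038, -0.01020158]), 'grip_width': 1.0032279452359372})
{'vfov': 62.18736855202797, 'cx': 280.8934973652858, 'cy': 211.20588737607966, 'position': array([ 0.41305677, -0.27766112,  0.37404764]), 'rotation': array([9.88110653e-01, 1.19595979e-03, 5.72399519e-04, 1.53738673e-01])}
```

View pics/w1.png

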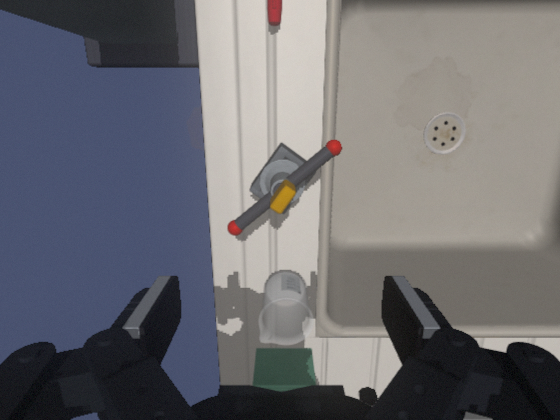

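```bash
python3 - <<'E'
from h import *
np.set_printoptions(precision=4,suppress=True)
p=np.load("pics/w1.npz")['p'];im=p[:,:,::-1].copy()
c=im[130:250,215:355];cv2.imwrite("pics/w1c.png",cv2.resize(c,None,fx=5,fy=5,interpolation=2))
h=cv2.cvtColor(im,cv2.COLOR_BGR2HSV)
m=cv2.inRange(h,(15,130,60),(32,255,255));m[:100]=0;m[300:]=0
ys,xs=np.nonzero(m);print(xs.min(),xs.max(),ys.min(),ys.max(),len(xs))
print(cv2.minAreaRect(np.array([xs,ys]).T.astype(np.float32)))
hr=cv2.inRange(h,(0,150,60),(8,255,255))|cv2.inRange(h,(172,150,60),(180,255,255));hr[:100]=0;hr[300:]=0
n,l,s,ce=cv2.connectedComponentsWithStats(hr);print(s[:,4],ce)
A,B=[onz("wrist",q,.064) for q in ((234.5,227.5),(334,147.5))]
print(A,B,(A+B)/2,np.linalg.norm(A-B),np.degrees(np.arctan2(*(B-A)[1::-1])))
E
```

```text
270 295 180 212 502
((282.4932556152344, 196.70944213867188), (16.739660263061523, 32.20059585571289), 35.53767776489258)
[234937    158    105] [[279.4839 209.5341]
 [334.0823 146.4177]
 [233.4095 228.0857]]
[ 0.3696 -0.3929  0.064 ] [ 0.4603 -0.3174  0.064 ] [ 0.4149 -0.3551  0.064 ] 0.11802026535540144 39.76310990917856
```

View pics/w1c.png

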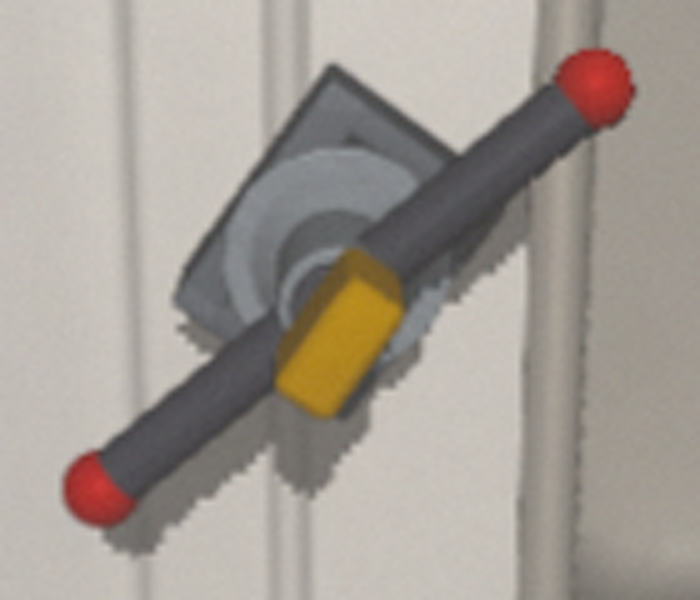

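```bash
python3 - <<'E'
from h import *
np.set_printoptions(precision=4,suppress=True)
q=lambda x,y:onz("wrist",(215+x/5,130+y/5),.1023)
C=np.array([q(350,277),q(402,305),q(330,417),q(277,380)]);print(C,C.mean(0))
for a,b in((3,0),(2,1)):
    d=C[b]-C[a];print(np.linalg.norm(d),np.degrees(np.arctan2(d[1],d[0])))
b=[onz("wrist",(215+x/5,130+y/5),.032) for x,y in((180,300),(333,65))];d=b[1]-b[0];print(np.degrees(np.arctan2(d[1],d[0])),np.linalg.norm(d))
E
```

```text
[[ 0.4167 -0.3426  0.1023]
 [ 0.4251 -0.3472  0.1023]
 [ 0.4136 -0.3662  0.1023]
 [ 0.4049 -0.3599  0.1023]] [ 0.4151 -0.354   0.1023]
0.02089647445270601 55.629086934923635
0.022203823374305195 58.71064639792381
56.78234843432245 0.05622038663647283
```

```bash
python3 -m pendant '[[0,0.02,0.7,1.6,0],[0,0.04,1.4,3.2,0],[0.01,0.04,2.0,4.6,0],[0.01,0.04,2.5,5.5,0],[0.01,0.04,2.5,5.5,0]]' 60; python3 - <<'E'
from h import *
p,r,o=tool();print(r.as_euler('xyz',degrees=True),p,o['joint_pos'])
snap("wrist","w2");snap("scene","s2",(240,200,440,350),4);snap("side","d2",(220,100,380,220),5)
E
```

```text
clock: 1.95
position: [0.4136, -0.3537, 0.13]
ee_rot: [0.878, 0.479, -0.001, -0.001]
ft_force: [0.5, 0.7, 1.0]
grip_width: 0.998
[-1.79832131e+02 -2.18229464e-02  5.71825542e+01] [ 0.41361966 -0.35366015  0.1299763 ] [ 0.41289626  0.23762904  0.24038989  1.81169196 -0.06302622  1.1026162
  0.10264323]
```

View pics/w2.png

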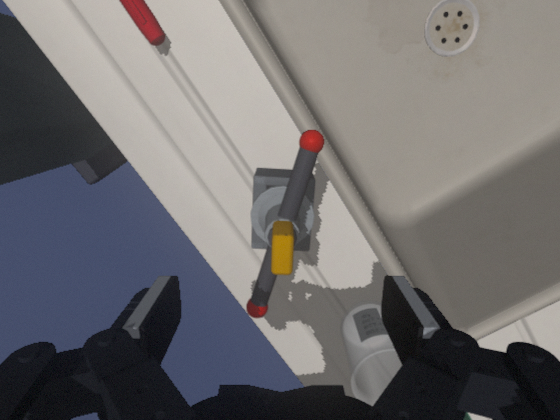

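View pics/s2.png

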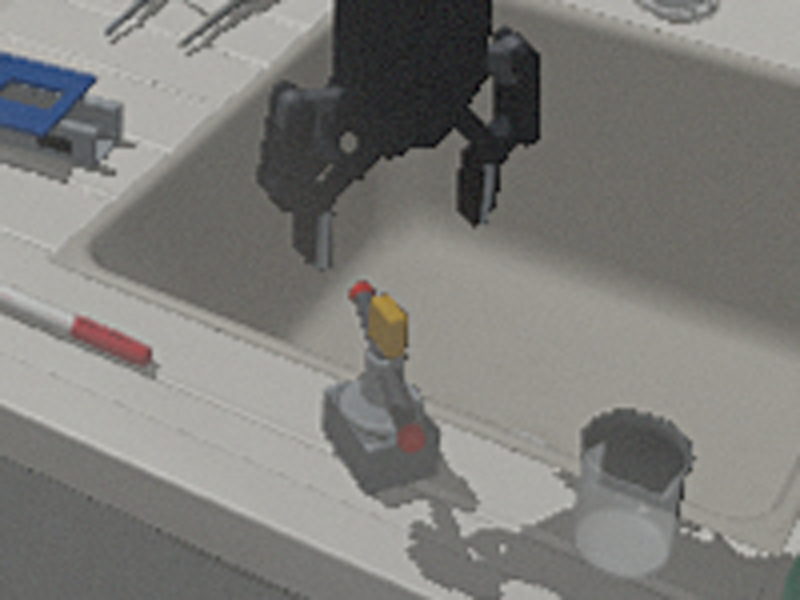

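View pics/d2.png

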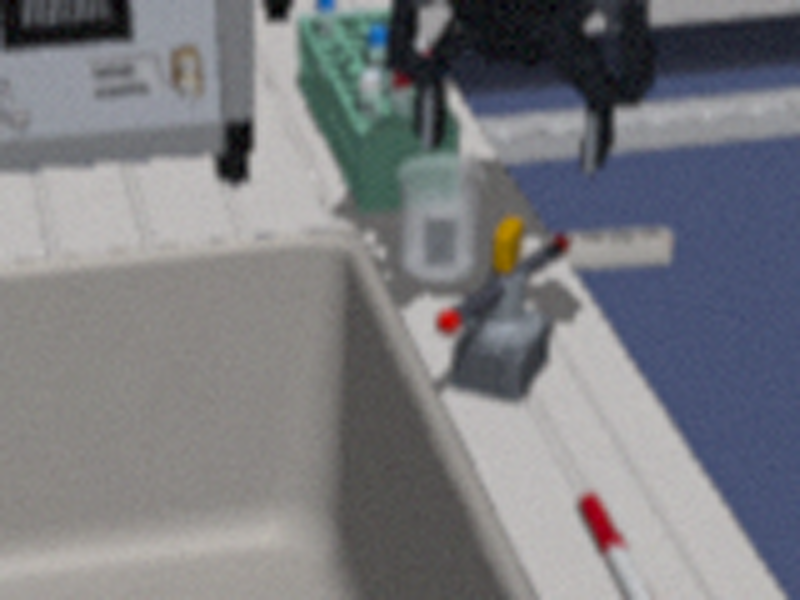

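```bash
python3 - <<'E'
from h import *
p,r,o=tool();P=np.load("pics/w2.npz")['p'];h=cv2.cvtColor(P,cv2.COLOR_RGB2HSV)
m=cv2.inRange(h,(15,130,110),(32,255,255));m[:200]=0;m[300:]=0
c=P[205:290,245:320,::-1];cv2.imwrite("pics/w2c.png",cv2.resize(c,None,fx=7,fy=7,interpolation=2))
ys,xs=np.nonzero(m);R_=cv2.minAreaRect(np.array([xs,ys]).T.astype(np.float32));print(R_,ys.min(),ys.max())
for q in [(R_[0])]:
    w=onz("wrist",q,.1023);print(w,r.inv().apply(w-p)/.04)
E
```

```text
((281.5, 247.5), (53.0, 21.0), 90.0) 221 274
[ 0.41668813 -0.35441142  0.1023    ] [0.0510514  0.03671437 0.74939466]
```

View pics/w2c.png

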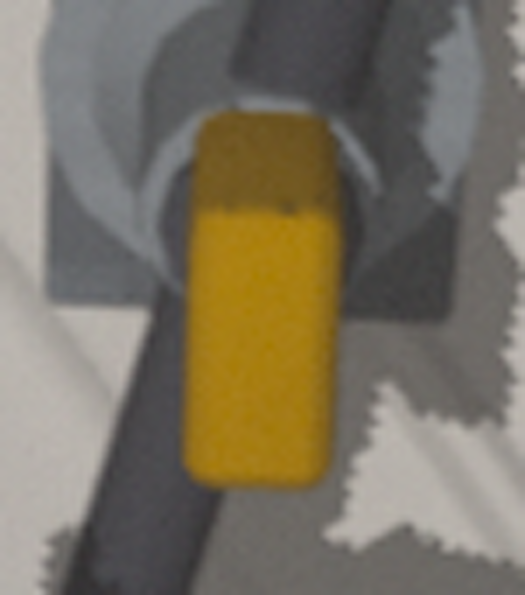

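```bash
python3 -m pendant '[[-0.03,0.04,0.8,0.1,0],[-0.03,0.04,1.4,0.1,0],[-0.03,0.04,1.4,0.1,0.5],[-0.03,0.04,1.4,0.1,1],[-0.03,0.04,1.4,0.1,1]]' 60;  python3 -m pendant '[[0,0,0,0,1],[0,0,0,0,1],[0,0,0,0,1]]'; python3 - <<'E'
from h import *
snap("wrist","w3");snap("scene","s3",(260,220,420,340),5)
E
```

```text
clock: 2.72
position: [0.4149, -0.358, 0.0768]
ee_rot: [0.881, 0.473, 0.001, 0.001]
ft_force: [0.5, 0.8, -0.4]
grip_width: 0.371
clock: 3.1
position: [0.4141, -0.3575, 0.0758]
ee_rot: [0.881, 0.473, 0.0, 0.0]
ft_force: [-3.2, 2.3, 6.7]
grip_width: 0.14
```

View pics/s3.png

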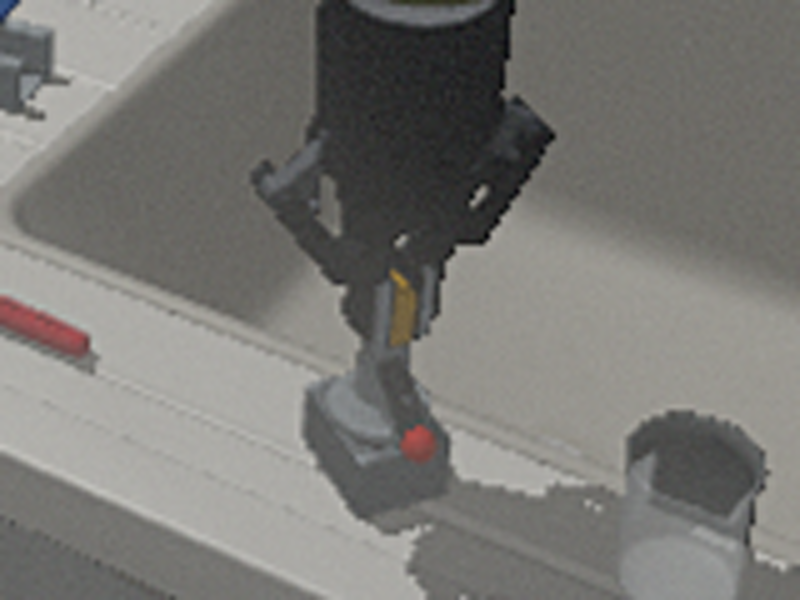

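View pics/w3.png

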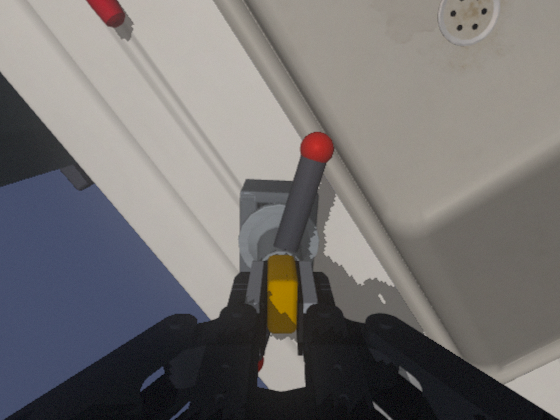

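```bash
python3 -m pendant '[[0,0,-0.7,0,1],[0,0,-1.5,0,1],[0,0,-2.5,0,1],[0,0,-2.8,0,1],[0,0,-2.8,0,1]]'; python3 - <<'E'
from h import *
p,r,o=tool();print(p,r.as_euler('xyz',degrees=True),o['joint_pos'])
snap("wrist","w4");snap("scene","s4",(260,160,420,280),5);snap("side","d4",(220,80,380,200),5)
# target
a=np.radians(57.2); 
t=np.array([.5688,-.0075,p[2]]);print(r.inv().apply(t-p)/.04)
E
```

```text
clock: 3.82
position: [0.4142, -0.3574, 0.187]
ee_rot: [0.881, 0.473, 0.0, 0.0]
ft_force: [0.1, -0.3, -4.0]
grip_width: 0.128
[ 0.41417969 -0.35740526  0.18695009] [ 1.79979203e+02 -8.03769776e-03  5.64089839e+01] [ 0.40695338  0.18761028  0.24992649  1.74344798 -0.04938416  1.21627768
  0.08353546]
[ 9.42548139e+00 -1.61972422e+00  7.34317093e-04]
```

View pics/s4.png

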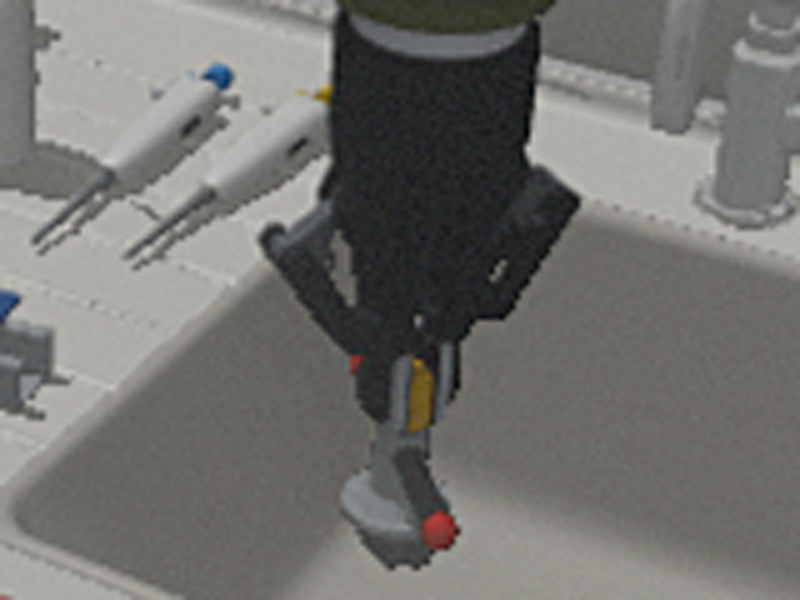

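View pics/d4.png

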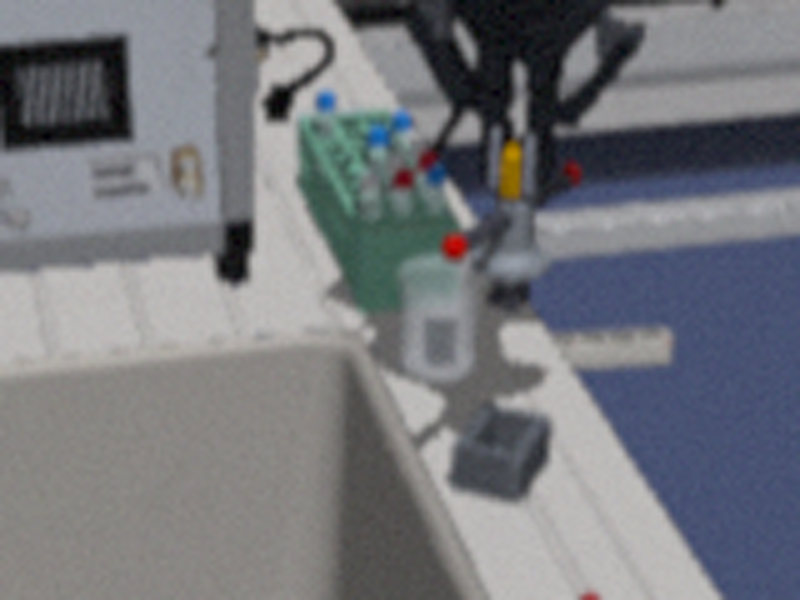

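View pics/w4.png

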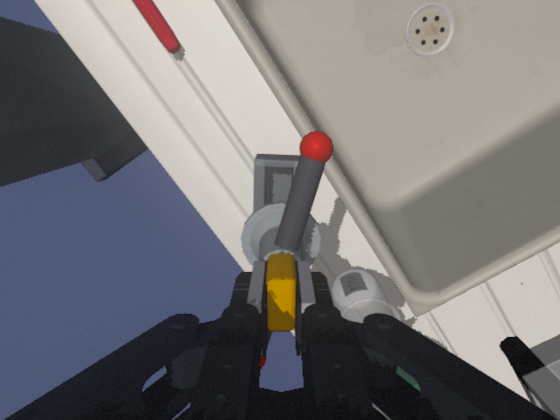

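```bash
python3 - <<'E'
from h import *
p,r,o=tool()
zb=p[2]-.0118
a,b=[r.inv().apply(onz("wrist",q,zb)-p)*1000 for q in((317,147),(262,362))];print(a,b,(a+b)/2)
for q in((281,331),(281,277)): print(r.inv().apply(onz("wrist",q,p[2]+.026)-p)*1000)
E
python3 -m pendant '[[1.2,-0.2,0,0,1],[2.5,-0.4,0,-1,1],[3.8,-0.65,0,-2,1],[5.1,-0.88,0,-3,1],[6.4,-1.1,0,-4,1]]'; python3 - <<'E'
from h import *
p,r,o=tool();t=np.array([.5688,-.0075,p[2]]);print(p,r.inv().apply(t-p)/.04,r.as_euler('xyz',degrees=True))
E
```

```text
[58.10864026 16.95714617 11.75570483] [-57.31456371  -9.0498241   11.82275924] [ 0.39703827  3.95366103 11.78923203]
[ -9.32087095   1.16446661 -26.00362232]
[ 14.56554508   1.13725394 -26.0026865 ]
clock: 4.6
position: [0.519, -0.1182, 0.186]
ee_rot: [0.763, 0.647, -0.001, -0.001]
ft_force: [0.6, -1.1, -2.9]
grip_width: 0.129
[ 0.5190136  -0.11818112  0.18598901] [ 2.93327673e+00  7.75570246e-01 -1.17769477e-03] [-1.79901540e+02 -3.02920339e-03  8.05912429e+01]
```

```bash
python3 -m pendant '[[1.4,0.4,0,-1,1],[2.8,0.76,0,-2,1],[2.9,0.76,0.5,-2.7,1],[2.9,0.76,1.4,-2.7,1],[2.9,0.76,1.6,-2.7,1]]';python3 -m pendant '[[0,0,0,0,1],[0,0,0,0,1]]'; python3 - <<'E'
from h import *
p,r,o=tool();t=np.array([.5688,-.0075,p[2]]);print(p,r.inv().apply(t-p)/.04,r.as_euler('xyz',degrees=True),o['joint_pos'])
snap("wrist","w5");snap("scene","s5",(160,120,320,240),5);snap("side","d5",(230,160,390,280),5)
E
```

```text
clock: 5.22
position: [0.5662, -0.0106, 0.1198]
ee_rot: [0.665, 0.747, -0.002, -0.002]
ft_force: [-1.3, -0.1, -2.9]
grip_width: 0.128
clock: 5.48
position: [0.5692, -0.0107, 0.1246]
ee_rot: [0.665, 0.746, 0.001, 0.001]
ft_force: [1.0, 0.4, -3.4]
grip_width: 0.127
[ 0.56919067 -0.01072999  0.12460078] [ 8.13369938e-02 -4.55604658e-04 -1.06475004e-05] [1.79891172e+02 6.89075326e-03 9.65755197e+01] [ 0.00984183  0.29471913 -0.08374814  1.74090662  0.02723601  1.10518674
  0.03226917]
```

View pics/w5.png

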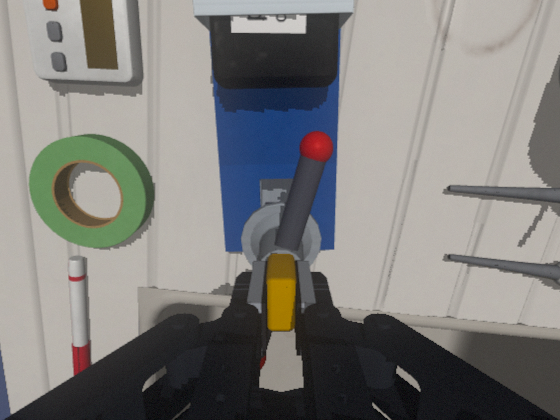

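View pics/s5.png

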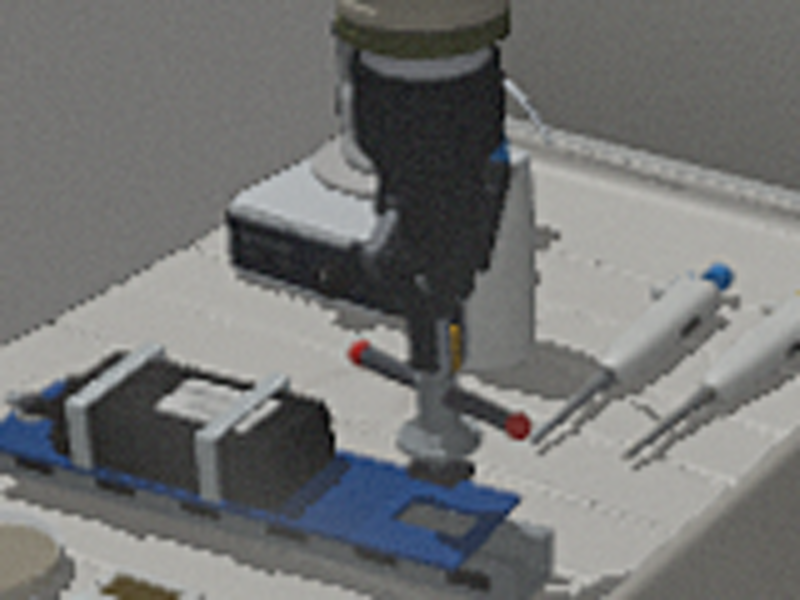

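View pics/d5.png

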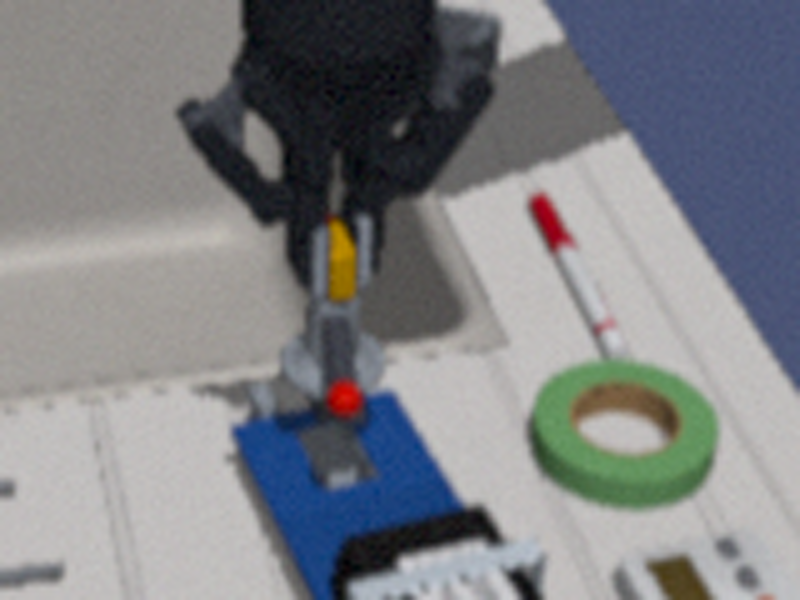

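```bash
python3 - <<'E'
from h import *
np.set_printoptions(precision=4,suppress=True)
p,r,o=tool(); zb=p[2]-.0118; print(zb)
T=tri([("scene",(231.6,190.4)),("side",(299,239.6))]);print("tip1 tri",T)
s1=onz("scene",(231.6,190.4),zb);s2=onz("scene",(263.4,205.2),zb);w1=onz("wrist",(316,147.5),zb)
print(s1,s2,"mid",(s1+s2)/2,np.linalg.norm(s1-s2),"ang",np.degrees(np.arctan2(*(s1-s2)[1::-1])),"w1",w1)
zf=p[2]-.0438+.003
L,Rr=onz("wrist",(242,240),zf),onz("wrist",(322,240),zf);print("foot w",(L+Rr)/2,np.linalg.norm(L-Rr))
for z,a,b in((.032,(226,250),(334,250)),(.032,(220,150),(338,150))):
    L,Rr=onz("wrist",a,z),onz("wrist",b,z);print("plate",L,Rr,(L+Rr)/2,np.linalg.norm(L-Rr))
print("slot top edge w",onz("wrist",(277,180),.032))
# slot corners now from scene & side
for n,q in(("scene",(160+438/5,120+520/5)),("side",(230+340/5,160+452/5))): print(n,onz(n,q,.032))
p=np.load("pics/s5.npz")['p'][205:245,220:280,::-1];cv2.imwrite("pics/s5c.png",cv2.resize(p,None,fx=12,fy=12,interpolation=2))
p=np.load("pics/d5.npz")['p'][230:270,270:330,::-1];cv2.imwrite("pics/d5c.png",cv2.resize(p,None,fx=12,fy=12,interpolation=2))
E
```

```text
0.11259881581442852
tip1 tri [0.5765 0.0491 0.1116]
[0.5745 0.048  0.1126] [ 0.5557 -0.0694  0.1126] mid [ 0.5651 -0.0107  0.1126] 0.11889948741014338 ang 80.90904245478195 w1 [0.5785 0.0481 0.1126]
foot w [ 0.5704 -0.0092  0.0836] 0.045512511858617835
plate [ 0.5331 -0.0429  0.032 ] [ 0.6121 -0.0338  0.032 ] [ 0.5726 -0.0384  0.032 ] 0.07944878395485389
plate [0.5242 0.0296 0.032 ] [0.6029 0.0388 0.032 ] [0.5635 0.0342 0.032 ] 0.07925405432139922
slot top edge w [0.5645 0.0136 0.032 ]
scene [ 0.5621 -0.011   0.032 ]
side [ 0.5646 -0.0048  0.032 ]
```

View pics/s5c.png

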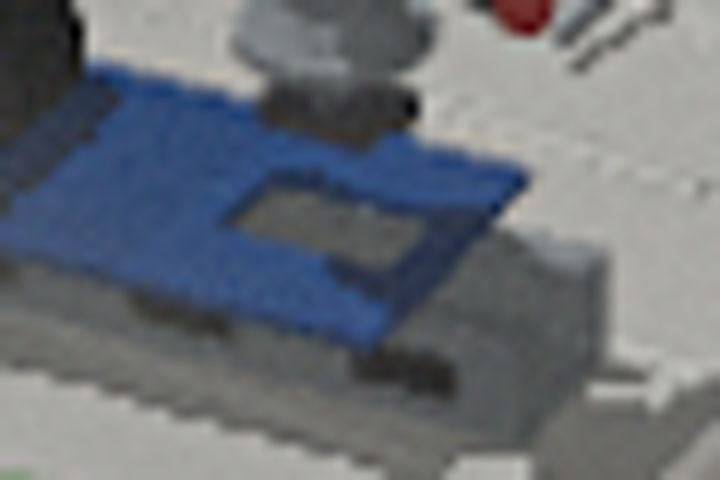

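View pics/d5c.png

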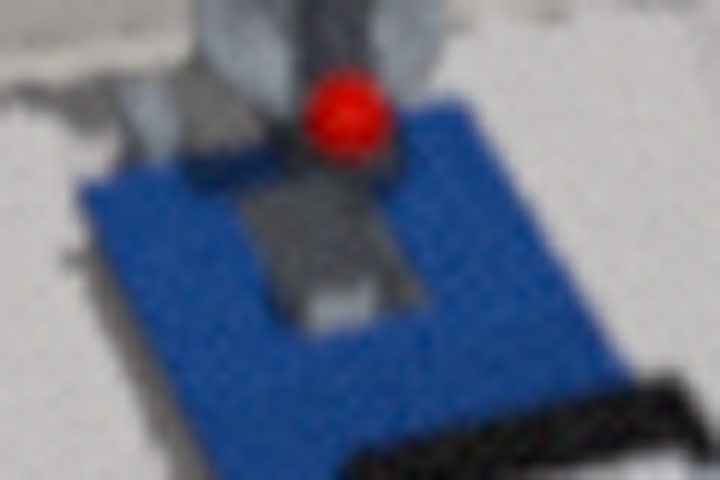

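```bash
python3 -m pendant '[[0.03,-0.04,0.2,-0.1,1],[0.03,-0.04,0.5,-0.1,1],[0.03,-0.04,0.7,-0.1,1],[0.03,-0.04,0.8,-0.1,1],[0.03,-0.04,0.85,-0.1,1]]'; python3 - <<'E'
from h import *
p,r,o=tool();print(p,o['torque'])
snap("wrist","w6");snap("scene","s6",(200,160,300,240),7);snap("side","d6",(260,200,340,260),9)
E
```

```text
clock: 6.25
position: [0.5667, -0.0096, 0.089]
ee_rot: [0.661, 0.75, -0.0, -0.0]
ft_force: [0.1, -0.4, -3.6]
grip_width: 0.127
[ 0.5667223  -0.00958146  0.08901653] [0.00954581 0.0008141  0.04031253]
```

View pics/s6.png

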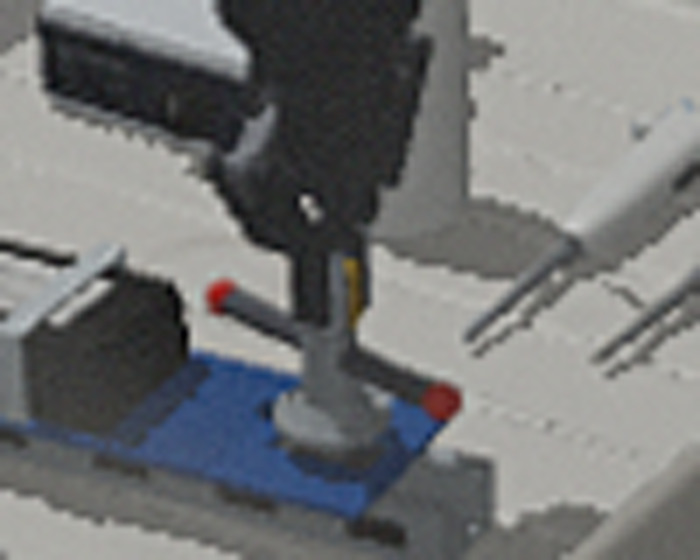

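View pics/d6.png

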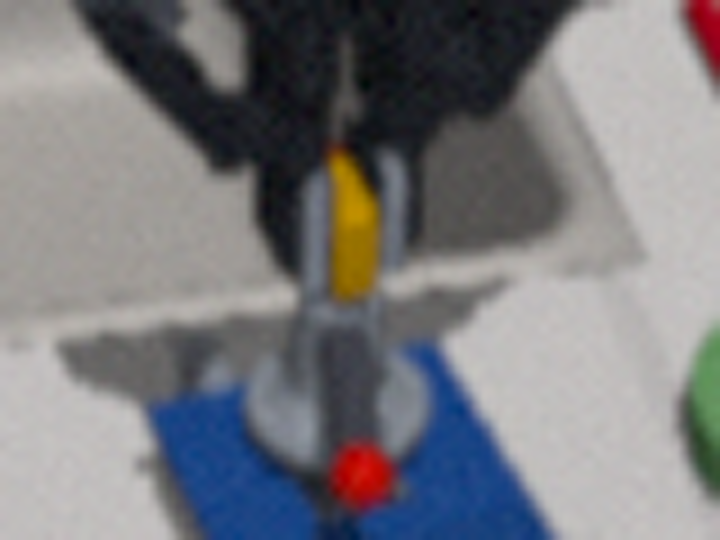

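```bash
python3 -m pendant '[[0,0,0.1,0,1],[0,0,0.2,0,1],[0,0,0.28,0,1],[0,0,0.33,0,1],[0,0,0.33,0,1]]'; python3 - <<'E'
from h import *
p,r,o=tool();print(p,o['torque'],r.as_euler('xyz',degrees=True),o['joint_pos'])
snap("scene","s7",(200,160,300,240),7);snap("side","d7",(260,200,340,260),9)
E
```

```text
clock: 7.02
position: [0.5667, -0.0095, 0.0769]
ee_rot: [0.661, 0.75, 0.0, -0.0]
ft_force: [-4.2, 0.5, 4.9]
grip_width: 0.125
[ 0.56670877 -0.00954289  0.07685302] [-0.03987961  1.05067346 -0.01394017] [-1.79999354e+02 -1.24939212e-03  9.72005094e+01] [ 0.00881025  0.34430189 -0.08577723  1.78679612  0.03408834  1.01193701
  0.03563754]
```

View pics/s7.png

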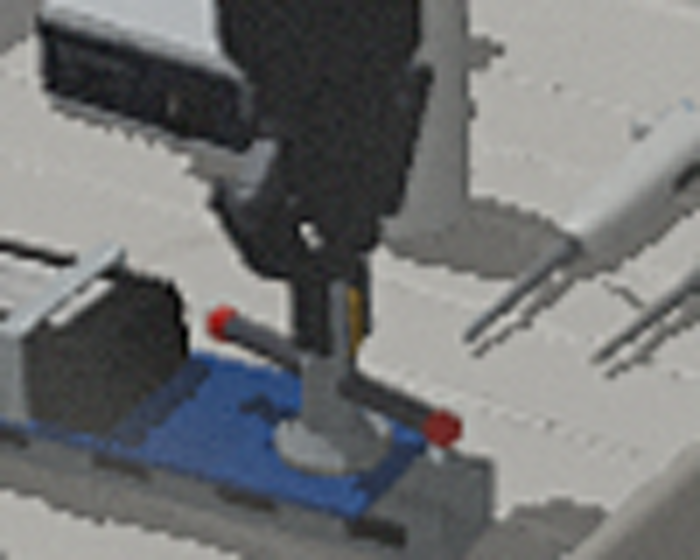

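View pics/d7.png

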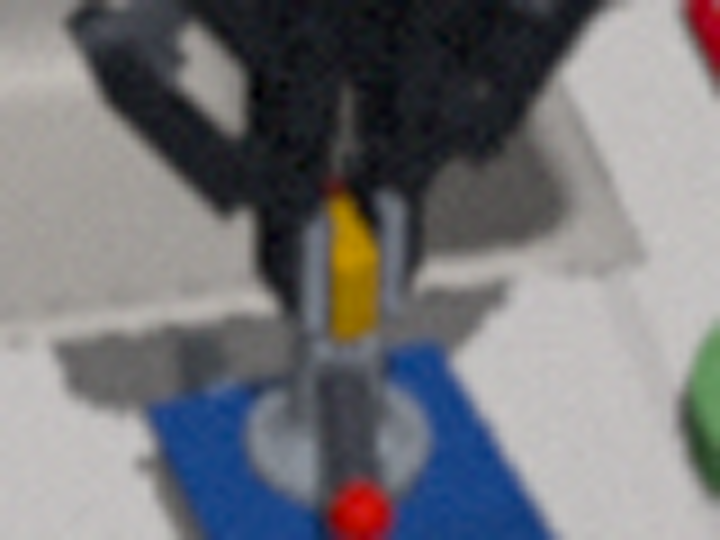

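```bash
python3 -m pendant '[[0,-0.025,-0.02,0,1],[0,-0.025,-0.02,0,1],[0,-0.025,-0.02,1.2,1],[0,-0.025,-0.02,2.4,1],[0,-0.025,-0.02,3.6,1]]';python3 - <<'E'
from h import *
p,r,o=tool();print(o['torque'],r.as_euler('xyz',degrees=True))
E
```

```text
clock: 7.75
position: [0.566, -0.0097, 0.0771]
ee_rot: [0.791, 0.611, 0.0, 0.0]
ft_force: [-0.5, 0.3, -1.5]
grip_width: 0.127
[-0.03396942 -0.02302468  0.03723525] [ 1.79961482e+02 -1.20545589e-02  7.53624259e+01]
```

Forces are small and the turn is free; I'm continuing.

```bash
python3 -m pendant '[[0,0,0,1.4,1],[0,0,0,2.8,1],[0,0,0,4.2,1],[0,0,0,5.6,1],[0,0,0,7,1]]';python3 -m pendant '[[0,0,0,1.3,1],[0,0,0,2.6,1],[0,0,0,3.9,1],[0,0,0,4.6,1],[0,0,0,4.6,1]]';python3 - <<'E'
from h import *
p,r,o=tool();print(o['torque'],r.as_euler('xyz',degrees=True),o['joint_pos'])
snap("scene","s8",(200,160,300,240),7);snap("side","d8",(260,200,340,260),9);snap("wrist","w8")
E
```

```text
clock: 8.38
position: [0.566, -0.0098, 0.077]
ee_rot: [0.958, 0.287, 0.0, 0.0]
ft_force: [0.3, -0.4, -0.6]
grip_width: 0.124
clock: 9.0
position: [0.566, -0.0097, 0.077]
ee_rot: [0.999, 0.053, 0.0, 0.0]
ft_force: [0.5, 0.0, -1.2]
grip_width: 0.131
[-0.05807124 -0.01820881  0.00647741] [ 1.79989797e+02 -3.13079332e-02  6.03541756e+00] [-0.20107637  0.33961832  0.16232777  1.80103744 -0.06362989  1.00543235
 -1.47923934]
```

View pics/s8.png

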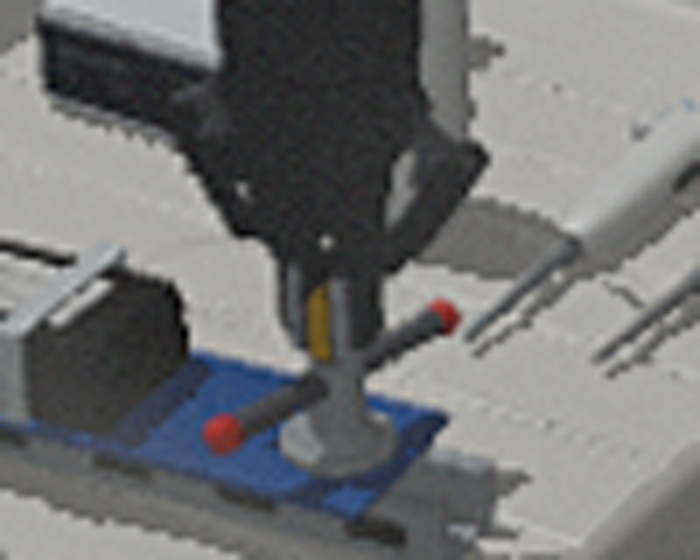

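View pics/w8.png

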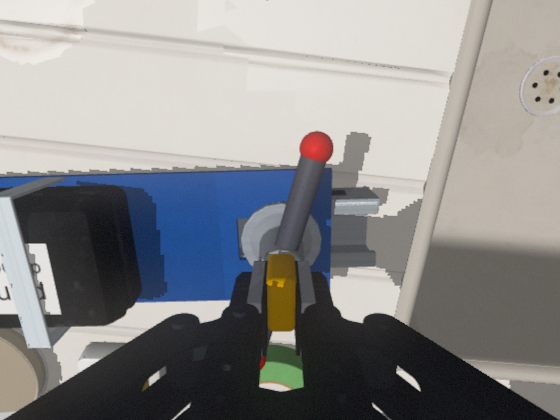

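```bash
python3 -m pendant '[[0,0,0.02,0,1],[0,0,0.02,0,0.6],[0,0,0.02,0,0.6],[0,0,-0.5,0,0.6],[0,0,-1.3,0,0.6]]';python3 - <<'E'
from h import *
np.set_printoptions(precision=4,suppress=True)
p,r,o=tool();print(p,r.as_euler('xyz',degrees=True))
snap("scene","s9",(200,160,300,240),7);snap("side","d9",(240,160,380,265),5);snap("wrist","w9")
print("bottle base",onz("side",(203,322),0),onz("scene",(258,190),0))
E
```

```text
clock: 9.78
position: [0.5648, -0.0097, 0.1284]
ee_rot: [0.999, 0.053, -0.001, 0.0]
ft_force: [0.0, 0.3, -0.4]
grip_width: 0.4
[ 0.5648 -0.0097  0.1284] [-179.9976    0.147     6.0255]
bottle base [0.7855 0.1242 0.    ] [0.7842 0.1125 0.    ]
```

View pics/s9.png

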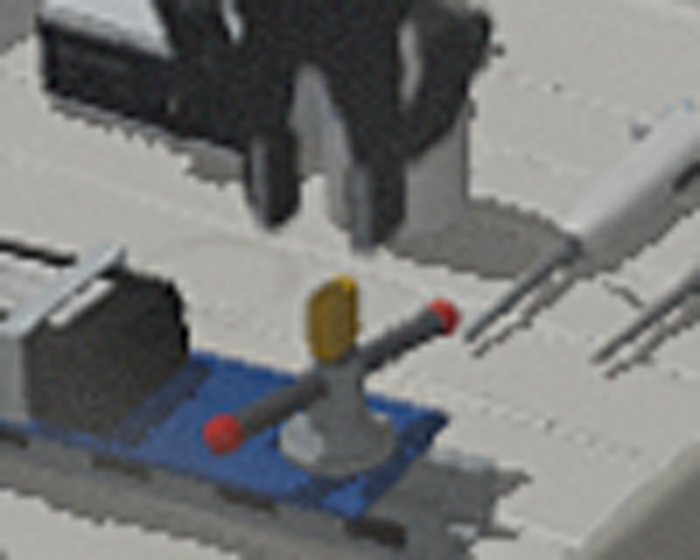

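View pics/d9.png

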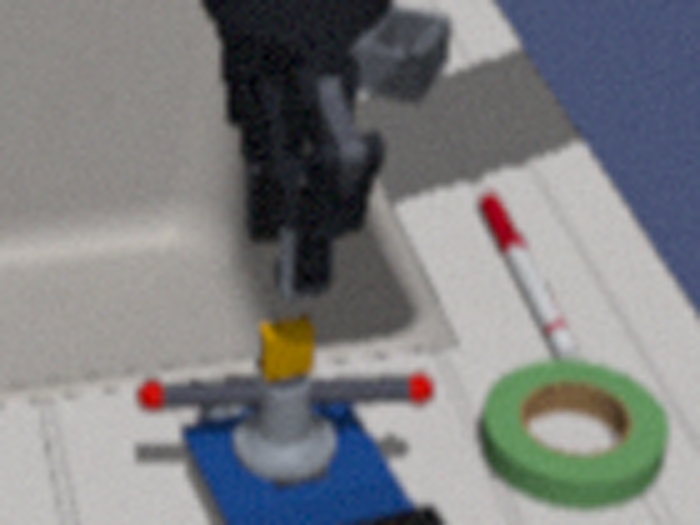

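View pics/w9.png

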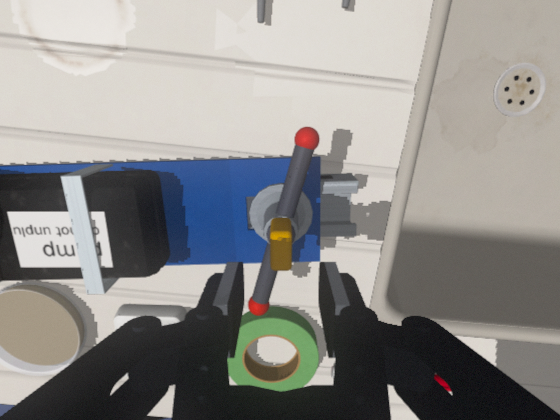

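```bash
cat >> h.py <<'E'
def reds(n,name,roi):
    P=np.load(f"pics/{name}.npz")['p'];h=cv2.cvtColor(P,cv2.COLOR_RGB2HSV)
    m=cv2.inRange(h,(0,150,60),(8,255,255))|cv2.inRange(h,(172,150,60),(180,255,255))
    x0,y0,x1,y1=roi;k=np.zeros_like(m);k[y0:y1,x0:x1]=255;m&=k
    c,_=cv2.findContours(m,cv2.RETR_EXTERNAL,cv2.CHAIN_APPROX_NONE)
    out=[]
    for q in c:
        if cv2.contourArea(q)>6:
            (u,v),rad=cv2.minEnclosingCircle(q);out.append((u,v,rad))
    return out
def report(roiS=(200,160,300,240),roiD=(240,160,380,265),s=None,d=None,w=None,roiW=(180,90,400,340)):
    for n,f,roi in(("wrist",w,roiW),("scene",s,roiS),("side",d,roiD)):
        if not f: continue
        rr=reds(n,f,roi);pt=[onz(n,q[:2],.064) for q in rr];print(n,rr,*pt)
        if len(pt)==2:
            v=pt[1]-pt[0];print("  mid",(pt[0]+pt[1])/2,np.linalg.norm(v),"ang",np.degrees(np.arctan2(v[1],v[0]))%180)
E
python3 - <<'E'
from h import *
np.set_printoptions(precision=4,suppress=True)
report(s="s9",d="d9",w="w9")
a=reds("scene","s9",(200,160,300,240));b=reds("side","d9",(240,160,360,265))
a=sorted(a,key=lambda q:q[0]);b=sorted(b,key=lambda q:-q[0])
for x,y in zip(a,b): print(tri([("scene",x[:2]),("side",y[:2])]))
E
```

```text
wrist [(257.9756164550781, 305.1341552734375, 10.061807632446289), (305.96429443359375, 138.64285278320312, 11.048054695129395)] [ 0.5095 -0.0007  0.064 ] [ 0.6251 -0.0192  0.064 ]
  mid [ 0.5673 -0.0099  0.064 ] 0.11709139236252177 ang 170.90119710842552
scene [(231.5, 221.5, 2.12142014503479)] [0.5092 0.0006 0.064 ]
side [(270.0, 238.5, 2.5000998973846436), (323.5, 237.25, 2.304986000061035), (339.0454406738281, 204.31817626953125, 4.778250217437744)] [ 0.6248 -0.021   0.064 ] [ 0.5083 -0.0012  0.064 ] [ 0.4359 -0.1127  0.064 ]
[ 0.4571 -0.0479  0.1104]
```

```bash
python3 -m pendant '[[0.3,0.1,-0.2,-1.7,0.6],[0.6,0.2,-0.2,-3.4,0.6],[1.0,0.3,-0.2,-5.1,0.6],[1.38,0.37,-0.2,-6.8,0.6],[1.38,0.37,-0.2,-8.5,0.6]]';python3 -m pendant '[[0,0,0,-1.7,0.6],[0,0,0,-3.4,0.6],[0,0,0,-5.1,0.6],[0,0,0,-6.8,0.6],[0,0,0,-8.5,0.6]]';python3 -m pendant '[[0,0,0,-1.7,0.6],[0,0,0,-3.4,0.6],[0,0,0,-5.1,0.6],[0,0,0,-6.8,0.6],[0,0,0,-8.5,0.6]]';python3 -m pendant '[[0,0,0,-1,0.6],[0,0,0,-1.9,0.6],[0,0,0,-1.9,0.6],[0,0,0,-1.9,0.6]]';python3 - <<'E'
from h import *
np.set_printoptions(precision=4,suppress=True)
p,r,o=tool();print(p,r.as_euler('xyz',degrees=True),o['joint_pos'])
t=np.array([.6212,-.0186,.0455]);print(r.inv().apply(t-p)/.04)
snap("wrist","w10");report(w="w10")
E
```

```text
clock: 10.55
position: [0.6222, -0.0187, 0.1352]
ee_rot: [0.877, 0.48, -0.001, -0.0]
ft_force: [-1.4, -0.1, -0.2]
grip_width: 0.405
clock: 11.18
position: [0.6215, -0.0185, 0.1355]
ee_rot: [0.585, 0.811, -0.0, -0.001]
ft_force: [-0.3, 0.4, 0.1]
grip_width: 0.401
clock: 11.8
position: [0.6215, -0.0185, 0.1355]
ee_rot: [0.179, 0.984, -0.0, -0.001]
ft_force: [0.4, 0.6, 0.3]
grip_width: 0.399
clock: 12.3
position: [0.6219, -0.0186, 0.1363]
ee_rot: [0.085, 0.996, 0.0, -0.0]
ft_force: [0.4, 0.7, -0.0]
grip_width: 0.398
[ 0.6219 -0.0186  0.1363] [179.9976  -0.0506 170.2905] [ 0.1634  0.4062 -0.2634  1.5742  0.1114  1.1768  1.2788]
[ 0.0143 -0.0032  2.2694]
wrist [(282.125, 230.28125, 9.853765487670898)] [ 0.6269 -0.0191  0.064 ]
```

View pics/w10.png

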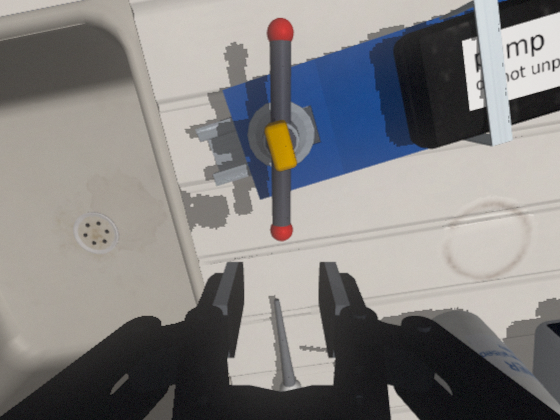

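```bash
python3 -m pendant '[[0,0,0.8,0,0.6],[0,0,1.6,0,0.6],[0.01,0,2.15,0,0.6],[0.01,0,2.26,0,0.6],[0.01,0,2.26,0,0.6]]';python3 -m pendant '[[0,0,0,0,1],[0,0,0,0,1],[0,0,0,0,1],[0,0,0,0,1]]' 50;python3 - <<'E'
from h import *
np.set_printoptions(precision=4,suppress=True)
p,r,o=tool();print(p,r.as_euler('xyz',degrees=True),o['joint_pos'])
d=p-np.array([.567,-.0095,0]);print("r",np.hypot(d[0],d[1]),np.degrees(np.arctan2(d[1],d[0])))
snap("wrist","w11");snap("scene","s11",(200,140,320,230),6)
E
```

```text
clock: 12.98
position: [0.6221, -0.0185, 0.047]
ee_rot: [0.084, 0.996, 0.0, 0.0]
ft_force: [0.5, -0.3, -0.1]
grip_width: 0.401
clock: 13.48
position: [0.6228, -0.0186, 0.0475]
ee_rot: [0.084, 0.996, 0.0, 0.001]
ft_force: [2.8, -0.5, 5.3]
grip_width: 0.115
[ 0.6228 -0.0186  0.0475] [179.9796   0.1343 170.39  ] [ 0.1549  0.4984 -0.2533  1.6468  0.142   1.012   1.259 ]
r 0.05651723197017986 -9.303590840191372
```

View pics/w11.png

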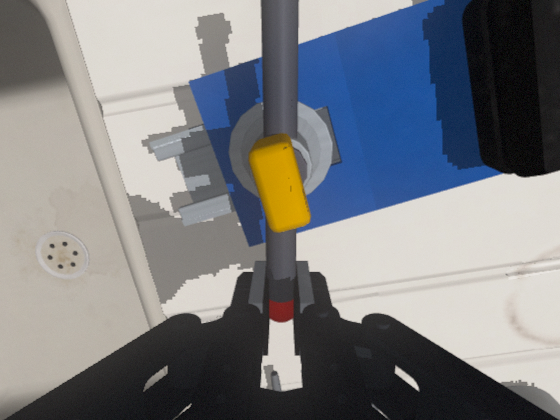

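View pics/s11.png

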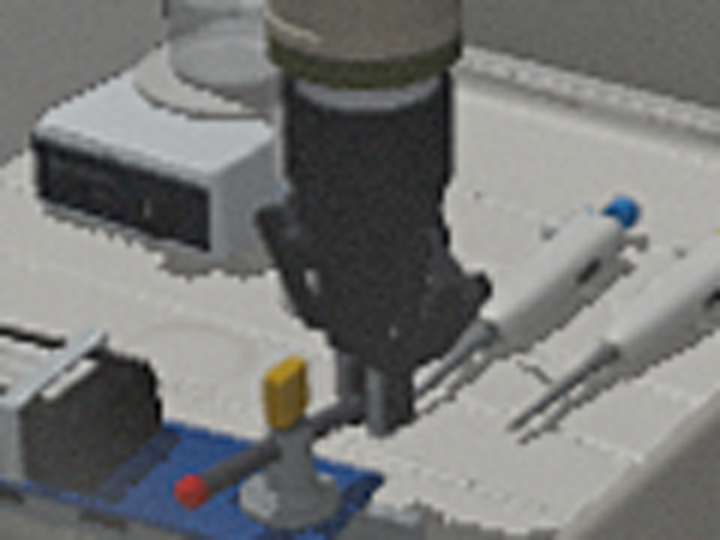

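```bash
python3 -m pendant '[[0.017,-0.22,0,1.5,1],[0.069,-0.433,0,3,1],[0.153,-0.636,0,4.5,1],[0.267,-0.823,0,6,1],[0.41,-0.99,0,7.5,1]]';python3 - <<'E'
from h import *
np.set_printoptions(precision=4,suppress=True)
p,r,o=tool();print(p,o['torque'],r.as_euler('xyz',degrees=True))
d=p-np.array([.567,-.0095,0]);print("r",np.hypot(d[0],d[1]),np.degrees(np.arctan2(d[1],d[0])))
snap("wrist","w12")
E
```

```text
clock: 14.2
position: [0.5992, -0.0547, 0.0469]
ee_rot: [0.461, 0.887, 0.0, 0.0]
ft_force: [0.1, 1.9, 3.7]
grip_width: 0.116
[ 0.5992 -0.0547  0.0469] [ 0.4189 -0.1256 -0.0566] [179.9425  -0.0014 125.1057]
r 0.05545695155072266 -54.53988248219892
```

View pics/w12.png

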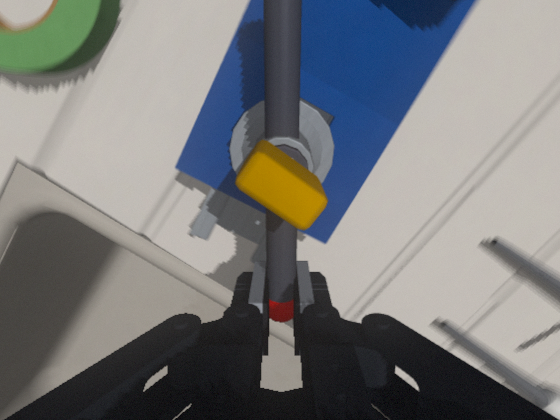

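```bash
python3 -m pendant '[[0.017,-0.22,0,1.5,1],[0.069,-0.433,0,3,1],[0.153,-0.636,0,4.5,1],[0.267,-0.823,0,6,1],[0.41,-0.99,0,7.5,1]]';python3 -m pendant '[[0.017,-0.22,0,1.5,1],[0.069,-0.433,0,3,1],[0.153,-0.636,0,4.5,1],[0.267,-0.823,0,6,1],[0.41,-0.99,0,7.5,1]]';python3 - <<'E'
from h import *
np.set_printoptions(precision=4,suppress=True)
p,r,o=tool();print(p,o['torque'],r.as_euler('xyz',degrees=True),o['joint_pos'])
d=p-np.array([.567,-.0095,0]);print("r",np.hypot(d[0],d[1]),np.degrees(np.arctan2(d[1],d[0])))
snap("wrist","w13");snap("side","d13",(240,160,380,265),5)
E
```

```text
clock: 14.88
position: [0.5574, -0.0644, 0.0469]
ee_rot: [0.765, 0.644, 0.0, 0.0]
ft_force: [2.4, 0.6, 4.1]
grip_width: 0.111
clock: 15.5
position: [0.5211, -0.0416, 0.0469]
ee_rot: [0.953, 0.303, 0.0, 0.0]
ft_force: [1.9, -0.1, 3.6]
grip_width: 0.115
[ 0.5211 -0.0416  0.0469] [ 0.1627 -0.4006  0.0404] [179.9716  -0.0283  35.2499] [-0.1463  0.2959  0.157   1.9339 -0.0574  0.9154 -0.9165]
r 0.0560084375898057 -145.0748707903924
```

View pics/w13.png

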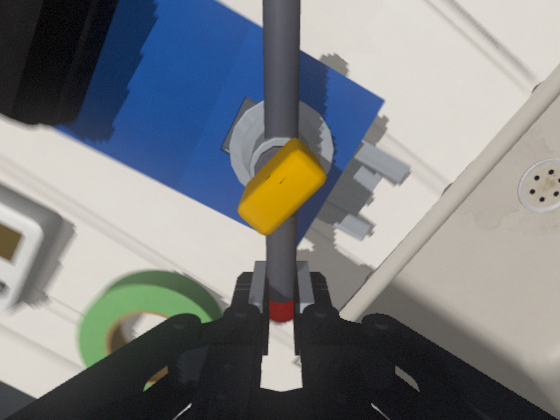

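View pics/d13.png

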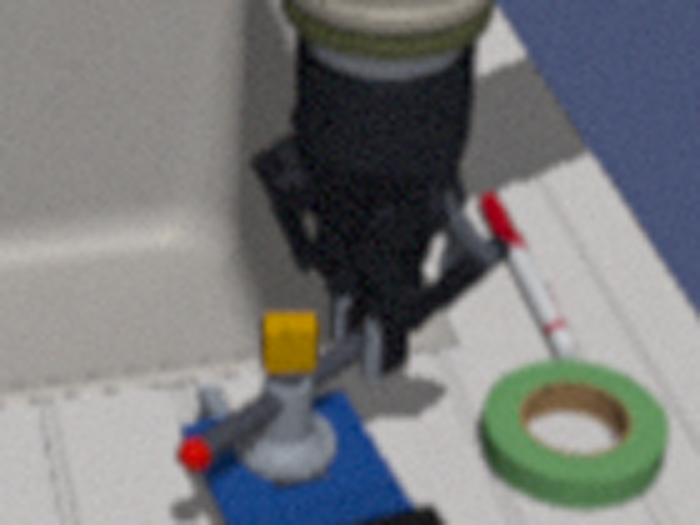

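```bash
python3 -m pendant '[[0.017,-0.22,0,1.5,1],[0.069,-0.433,0,3,1],[0.153,-0.636,0,4.5,1],[0.267,-0.823,0,6,1],[0.41,-0.99,0,7.5,1]]';python3 -m pendant '[[0.017,-0.22,0,1.5,1],[0.069,-0.433,0,3,1],[0.153,-0.636,0,4.5,1],[0.153,-0.636,0,4.5,1]]';python3 - <<'E'
from h import *
np.set_printoptions(precision=4,suppress=True)
p,r,o=tool();print(p,o['torque'],r.as_euler('xyz',degrees=True),o['joint_pos'])
d=p-np.array([.567,-.0095,0]);print("r",np.hypot(d[0],d[1]),np.degrees(np.arctan2(d[1],d[0])))
snap("wrist","w14")
E
```

```text
clock: 16.23
position: [0.5115, 0.0004, 0.0468]
ee_rot: [0.996, -0.084, 0.0, 0.0]
ft_force: [0.1, -0.6, 4.8]
grip_width: 0.118
clock: 16.73
position: [0.5219, 0.0249, 0.0467]
ee_rot: [0.95, -0.312, 0.0, -0.0]
ft_force: [-0.9, 1.3, 7.4]
grip_width: 0.117
[0.5219 0.0249 0.0467] [ 0.3034  0.1097 -0.0025] [-179.9956   -0.0005  -36.3498] [-0.4046  0.3021  0.3069  1.941  -0.1137  0.9149 -2.2465]
r 0.05673608928389672 142.64445520940168
```

View pics/w14.png

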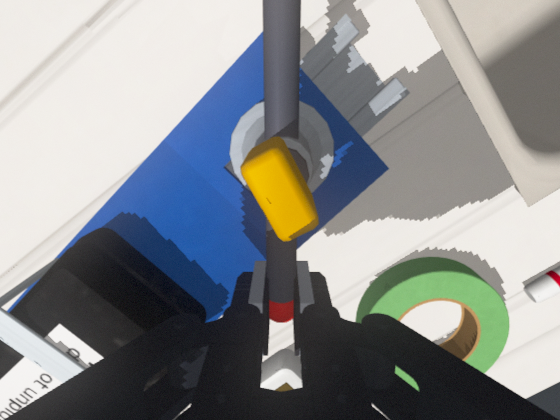

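```bash
python3 -m pendant '[[0,0,0,0,0.6],[0,0,0,0,0.6],[0,0,-0.7,0,0.6],[0,0,-1.6,0,0.6],[0,0,-2.3,0,0.6]]';python3 -m pendant '[[0.7,0,0,-1.7,0.6],[1.4,0,0,-3.4,0.6],[2.1,0,0,-5.1,0.6],[2.8,0,0,-6.8,0.6],[2.8,0,0,-8.5,0.6]]';python3 -m pendant '[[0,0,0,-1.7,0.6],[0,0,0,-3.4,0.6],[0,0,0,-5.1,0.6],[0,0,0,-6.8,0.6],[0,0,0,-8.5,0.6]]';python3 -m pendant '[[0,0,0,-1.7,0.6],[0,0,0,-3.4,0.6],[0,0,0,-5.1,0.6],[0,0,0,-6.8,0.6],[0,0,0,-8.5,0.6]]';python3 -m pendant '[[0,0,0,-1.7,0.6],[0,0,0,-3.4,0.6],[0,0,0,-4.5,0.6],[0,0,0,-4.5,0.6]]';python3 - <<'E'
from h import *
np.set_printoptions(precision=4,suppress=True)
p,r,o=tool();print(p,r.as_euler('xyz',degrees=True),o['joint_pos'])
snap("wrist","w15");snap("side","d15",(240,160,380,265),5);report(d="d15",w="w15",roiW=(180,0,400,340))
E
```

```text
clock: 17.4
position: [0.5215, 0.0238, 0.1396]
ee_rot: [0.95, -0.313, 0.0, 0.0]
ft_force: [1.2, -0.4, -0.4]
grip_width: 0.401
clock: 18.02
position: [0.612, -0.0448, 0.1377]
ee_rot: [0.992, 0.128, -0.001, 0.001]
ft_force: [0.4, -0.0, -0.1]
grip_width: 0.398
clock: 18.65
position: [0.6111, -0.0429, 0.138]
ee_rot: [0.839, 0.543, -0.0, -0.0]
ft_force: [0.9, -0.3, 0.3]
grip_width: 0.4
clock: 19.27
position: [0.6111, -0.0429, 0.138]
ee_rot: [0.524, 0.852, -0.0, -0.0]
ft_force: [0.1, 0.6, -0.9]
grip_width: 0.4
clock: 19.77
position: [0.6112, -0.043, 0.1381]
ee_rot: [0.314, 0.949, -0.0, -0.0]
ft_force: [0.2, -0.4, 0.4]
grip_width: 0.4
[ 0.6112 -0.043   0.1381] [-179.9736   -0.041   143.4095] [ 0.0735  0.3727 -0.0973  1.607   0.0384  1.1646  0.8998]
wrist [(285.02630615234375, 228.0263214111328, 10.026460647583008), (283.5, 30.5, 12.747649192810059)] [ 0.6163 -0.0431  0.064 ] [0.5207 0.0265 0.064 ]
  mid [ 0.5685 -0.0083  0.064 ] 0.11832428093426657 ang 143.95305353603857
side [(322.0, 245.5, 2.5000998973846436), (272.5, 231.0, 2.061652660369873), (339.9285583496094, 203.35714721679688, 4.764985084533691)] [0.5191 0.0243 0.064 ] [ 0.6147 -0.0453  0.064 ] [ 0.4325 -0.1161  0.064 ]
```

View pics/w15.png

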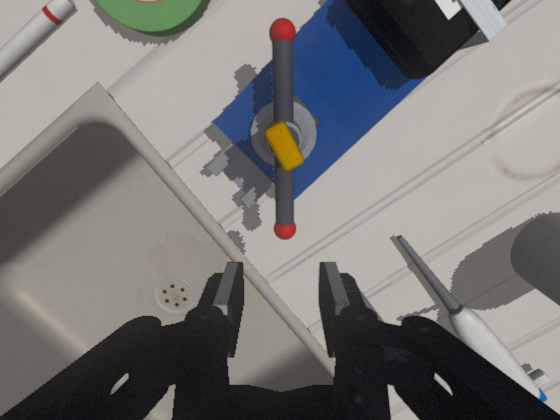

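View pics/d15.png

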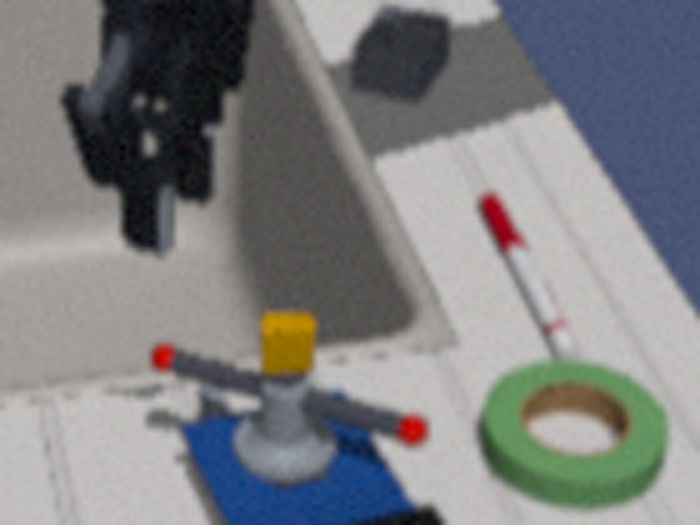

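```bash
python3 -m pendant '[[0,0.03,0.8,-0.05,0.6],[0,0.03,1.6,-0.05,0.6],[0,0.03,2.15,-0.05,0.6],[0,0.03,2.26,-0.05,0.6],[0,0.03,2.26,-0.05,0.6]]';python3 -m pendant '[[0,0,0,0,1],[0,0,0,0,1],[0,0,0,0,1],[0,0,0,0,1]]' 50;python3 - <<'E'
from h import *
np.set_printoptions(precision=4,suppress=True)
p,r,o=tool();print(p,o['torque'],r.as_euler('xyz',degrees=True))
d=p-np.array([.567,-.0095,0]);print("r",np.hypot(d[0],d[1]),np.degrees(np.arctan2(d[1],d[0])))
E
python3 -m pendant '[[0.017,-0.22,0,1.5,1],[0.069,-0.433,0,3,1],[0.153,-0.636,0,4.5,1],[0.267,-0.823,0,6,1],[0.41,-0.99,0,7.5,1]]'
python3 - <<'E'
from h import *
np.set_printoptions(precision=4,suppress=True)
p,r,o=tool();print(p,o['torque'],r.as_euler('xyz',degrees=True))
d=p-np.array([.567,-.0095,0]);print("r",np.hypot(d[0],d[1]),np.degrees(np.arctan2(d[1],d[0])))
snap("wrist","w16")
E
```

```text
clock: 20.5
position: [0.6125, -0.0416, 0.0486]
ee_rot: [0.312, 0.95, 0.0, 0.0]
ft_force: [0.3, -0.5, 1.2]
grip_width: 0.398
clock: 21.0
position: [0.6132, -0.0418, 0.049]
ee_rot: [0.312, 0.95, 0.0, 0.001]
ft_force: [2.2, -1.0, 6.1]
grip_width: 0.115
[ 0.6132 -0.0418  0.049 ] [-0.1975 -0.3806  0.0089] [179.9321   0.109  143.686 ]
r 0.05638297668026549 -35.00537438770426
clock: 21.62
position: [0.5758, -0.0643, 0.0487]
ee_rot: [0.654, 0.757, 0.0, 0.001]
ft_force: [0.6, 0.1, 4.6]
grip_width: 0.114
[ 0.5758 -0.0643  0.0487] [ 0.0262 -0.1324  0.0584] [179.9314   0.0202  98.3811]
r 0.055466283039194667 -80.82978333492963
```

View pics/w16.png

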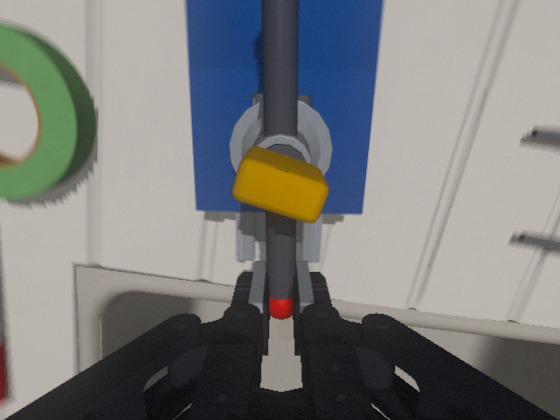

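```bash

python3 -m pendant '[[0.017,-0.22,0,1.5,1],[0.069,-0.433,0,3,1],[0.153,-0.636,0,4.5,1],[0.21,-0.73,0,5.25,1],[0.267,-0.823,0,6,1]]'
python3 - <<'E'
from h import *
np.set_printoptions(precision=4,suppress=True)
p,r,o=tool();print(p,o['torque'],r.as_euler('xyz',degrees=True))
d=p-np.array([.567,-.0095,0]);print("r",np.hypot(d[0],d[1]),np.degrees(np.arctan2(d[1],d[0])))
E
python3 -m pendant '[[0.002,-0.073,0,0.5,1],[0.008,-0.146,0,1,1],[0.017,-0.22,0,1.5,1]]'
python3 - <<'E'
from h import *
np.set_printoptions(precision=4,suppress=True)
p,r,o=tool();print(p,o['torque'],r.as_euler('xyz',degrees=True))
d=p-np.array([.567,-.0095,0]);print("r",np.hypot(d[0],d[1]),np.degrees(np.arctan2(d[1],d[0])))
snap("wrist","w17")
E
```

```text
clock: 22.3
position: [0.5415, -0.0586, 0.0486]
ee_rot: [0.855, 0.519, 0.0, 0.0]
ft_force: [-0.4, -1.6, 6.2]
grip_width: 0.115
[ 0.5415 -0.0586  0.0486] [-0.1395  0.0633 -0.0645] [179.9592  -0.0038  62.5249]
r 0.055350267560007306 -117.44272940650909
clock: 22.68
position: [0.534, -0.054, 0.0486]
ee_rot: [0.893, 0.451, 0.0, 0.0]
ft_force: [-0.7, -1.8, 6.7]
grip_width: 0.113
[ 0.534  -0.054   0.0486] [-0.2062  0.108   0.0347] [179.9683  -0.006   53.5768]
r 0.05540184833265099 -126.55717635009457
```

View pics/w17.png

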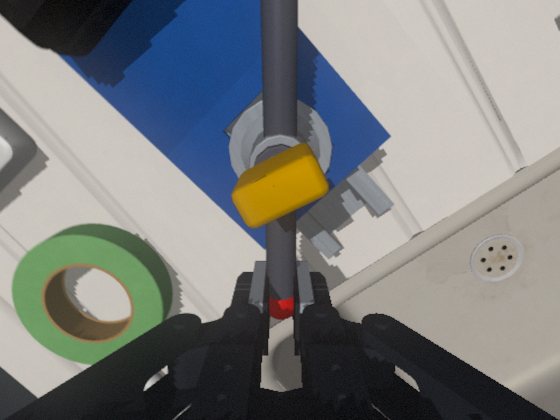

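```bash

for i in 1 ; do python3 -m pendant '[[0.002,-0.073,0,0.5,1],[0.008,-0.146,0,1,1],[0.008,-0.146,0,1,1]]'; done
python3 - <<'E'
from h import *
p,r,o=tool();print(o['torque'],r.as_euler('xyz',degrees=True))
E
python3 -m pendant '[[0.002,-0.073,0,0.5,1],[0.008,-0.146,0,1,1],[0.008,-0.146,0,1,1]]'
python3 - <<'E'
from h import *
p,r,o=tool();print(o['torque'],r.as_euler('xyz',degrees=True))
E
```

```text
clock: 23.1
position: [0.5294, -0.0502, 0.0487]
ee_rot: [0.915, 0.404, 0.0, 0.0]
ft_force: [-1.5, -1.7, 6.7]
grip_width: 0.115
[-0.29674313  0.26890309 -0.05665166] [ 1.79977014e+02 -9.37128343e-03  4.76373207e+01]
clock: 23.48
position: [0.5254, -0.046, 0.0487]
ee_rot: [0.935, 0.355, 0.0, 0.0]
ft_force: [-2.2, -1.6, 7.3]
grip_width: 0.117
[-0.27390315  0.33687469 -0.03217939] [ 1.79977887e+02 -1.30518380e-02  4.16382872e+01]
```

```bash

for i in 1 ; do python3 -m pendant '[[0.002,-0.073,0,0.5,1],[0.008,-0.146,0,1,1],[0.008,-0.146,0,1,1]]'; done
python3 - <<'E'
from h import *
p,r,o=tool();print(o['torque'],r.as_euler('xyz',degrees=True))
d=p-np.array([.567,-.0095,0]);print("r",np.hypot(d[0],d[1]),np.degrees(np.arctan2(d[1],d[0])))
snap("wrist","w18");snap("side","d18",(240,160,380,265),5)
E
```

```text
clock: 23.85
position: [0.5217, -0.0414, 0.0487]
ee_rot: [0.952, 0.306, 0.0, 0.0]
ft_force: [-2.6, -1.5, 9.5]
grip_width: 0.113
[-0.21675763  0.41706478 -0.03797857] [ 1.79983012e+02 -1.50751235e-02  3.56384031e+01]
r 0.05540172385182266 -144.84075843039585
```

View pics/w18.png

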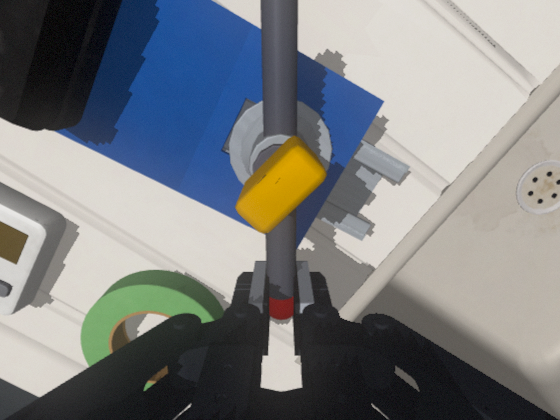

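View pics/d18.png

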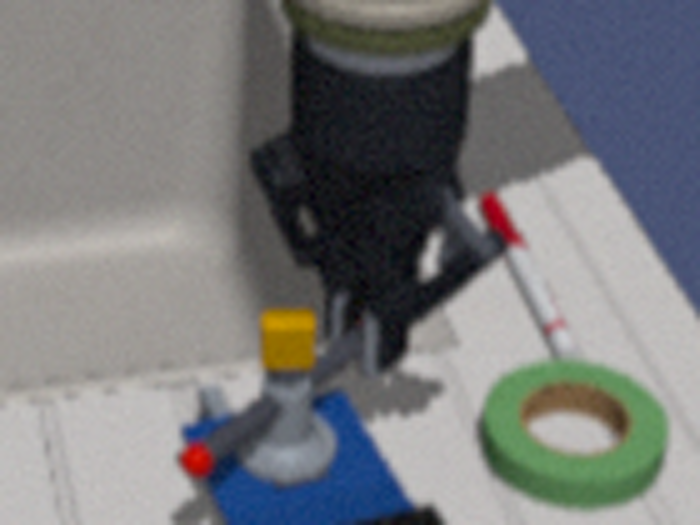

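```bash
python3 - <<'E'
from h import *
for f,y in(("w11",170.4),("w12",125.1),("w13",35.25),("w14",-36.35),("w16",98.4),("w17",53.6),("w18",35.6)):
    P=np.load(f"pics/{f}.npz")['p'];h=cv2.cvtColor(P,cv2.COLOR_RGB2HSV)
    m=cv2.inRange(h,(15,130,130),(32,255,255));m[:100]=0;m[260:]=0
    c=max(cv2.findContours(m,0,1)[0],key=cv2.contourArea)
    b=cv2.boxPoints(cv2.minAreaRect(c));e=[b[1]-b[0],b[2]-b[1]];v=max(e,key=np.linalg.norm)
    a=np.degrees(np.arctan2(-v[1],v[0])) # ccw from right
    print(f,y,"tab yaw",((a+y-90)+90)%180-90,c.min(0),c.max(0))
E
```

```text
w11 170.4 tab yaw 6.3453827 [[250 142]] [[310 231]]
w12 125.1 tab yaw 0.10798645 [[237 152]] [[326 228]]
w13 35.25 tab yaw -9.75 [[238 140]] [[324 234]]
w14 -36.35 tab yaw -7.295395 [[241 148]] [[316 241]]
w16 98.4 tab yaw -10.034958 [[233 158]] [[327 220]]
w17 53.6 tab yaw -10.973129 [[232 153]] [[327 226]]
w18 35.6 tab yaw -9.400002 [[236 138]] [[324 232]]
```

```bash

for i in 1 ; do python3 -m pendant '[[0.002,-0.073,0,0.5,1],[0.008,-0.146,0,1,1],[0.008,-0.146,0,1,1]]'; done
python3 - <<'E'
from h import *
p,r,o=tool();print(o['torque'],r.as_euler('xyz',degrees=True))
d=p-np.array([.567,-.0095,0]);print("r",np.hypot(d[0],d[1]),np.degrees(np.arctan2(d[1],d[0])))
E
```

```text
clock: 24.32
position: [0.5185, -0.0364, 0.0487]
ee_rot: [0.967, 0.256, 0.0, 0.0]
ft_force: [-3.0, -1.5, 8.9]
grip_width: 0.116
[-0.22926491  0.51588639 -0.01947367] [ 1.79992266e+02 -7.35121950e-03  2.96436270e+01]
r 0.05547014485656123 -150.9704000793439
```

```bash

python3 -m pendant '[[0.002,-0.073,0,0.5,1],[0.008,-0.146,0,1,1],[0.008,-0.146,0,1,1]]'
python3 - <<'E'
from h import *
p,r,o=tool();y=r.as_euler('xyz',degrees=True)[2];print(o['torque'],y)
snap("wrist","w19")
f="w19"
P=np.load(f"pics/{f}.npz")['p'];h=cv2.cvtColor(P,cv2.COLOR_RGB2HSV)
m=cv2.inRange(h,(15,130,130),(32,255,255));m[:100]=0;m[260:]=0
c=max(cv2.findContours(m,0,1)[0],key=cv2.contourArea)
b=cv2.boxPoints(cv2.minAreaRect(c));e=[b[1]-b[0],b[2]-b[1]];v=max(e,key=np.linalg.norm)
a=np.degrees(np.arctan2(-v[1],v[0]));print("tab yaw",((a+y-90)+90)%180-90)
E
```

```text
clock: 24.7
position: [0.5159, -0.0312, 0.0488]
ee_rot: [0.979, 0.205, 0.0, 0.0]
ft_force: [-3.1, -0.7, 10.4]
grip_width: 0.114
[-0.19568167  0.59945966  0.0006392 ] 23.6419448610422
tab yaw -10.04812243021756
```

View pics/w19.png

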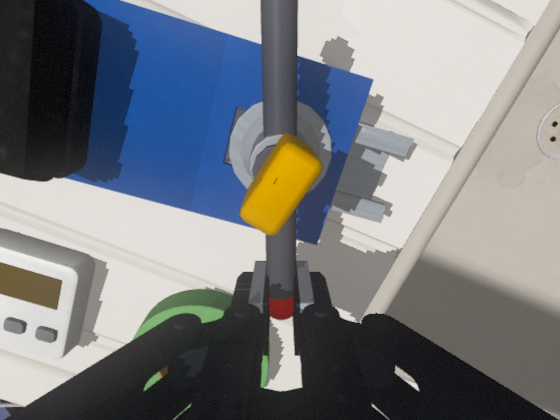

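```bash

python3 -m pendant '[[0.002,-0.073,0,0.5,1],[0.008,-0.146,0,1,1],[0.008,-0.146,0,1,1]]'
python3 - <<'E'
from h import *
p,r,o=tool();y=r.as_euler('xyz',degrees=True)[2];print(o['torque'],y, "tool frame F",r.inv().apply(o['ft_force']))
snap("scene","s20",(200,140,320,230),6);snap("side","d20",(260,200,340,260),9)
E
```

```text
clock: 25.12
position: [0.5137, -0.0256, 0.0487]
ee_rot: [0.988, 0.153, -0.0, -0.0]
ft_force: [-4.6, -0.7, 11.1]
grip_width: 0.114
[-0.16238571  0.6877879  -0.01177704] 17.64982857128485 tool frame F [ -4.57010685  -0.67809059 -11.0575954 ]
```

View pics/s20.png

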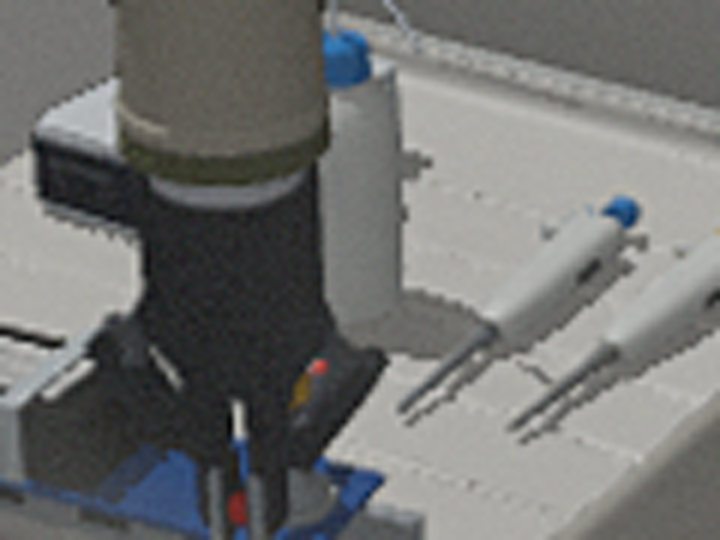

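View pics/d20.png

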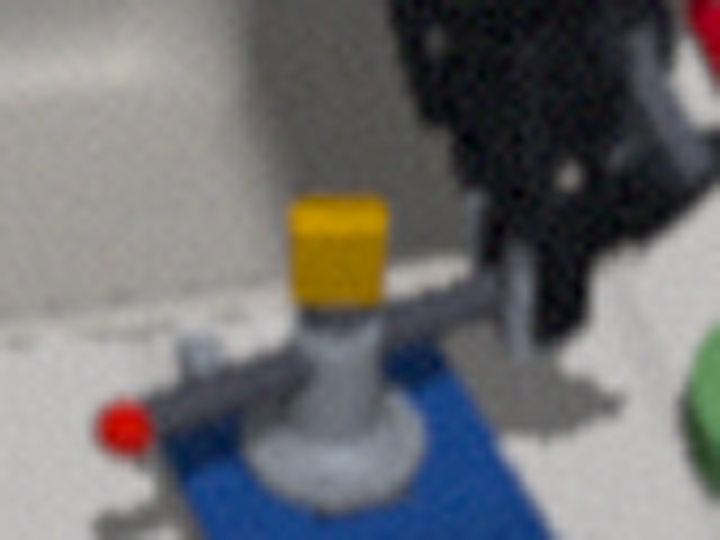

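```bash

python3 -m pendant '[[0,0,-0.02,0,1],[0,0,-0.02,0,1]]'
python3 -m pendant '[[0,0,-0.02,0,1],[0,0,-0.02,0,1]]'
```

```text
clock: 25.48
position: [0.5138, -0.0256, 0.049]
ee_rot: [0.988, 0.154, 0.0, -0.0]
ft_force: [0.1, -1.1, 4.1]
grip_width: 0.11
clock: 25.72
position: [0.514, -0.0255, 0.0495]
ee_rot: [0.988, 0.154, 0.0, 0.0]
ft_force: [3.3, -0.6, -2.6]
grip_width: 0.113
```

```bash

python3 -m pendant '[[0.002,-0.073,0,0.5,1],[0.008,-0.146,0,1,1],[0.008,-0.146,0,1,1]]'
python3 -m pendant '[[0.002,-0.073,0,0.5,1],[0.008,-0.146,0,1,1],[0.008,-0.146,0,1,1]]'
python3 - <<'E'
from h import *
p,r,o=tool();y=r.as_euler('xyz',degrees=True)[2];print(o['torque'],y, "tool frame F",r.inv().apply(o['ft_force']))
f="w21";snap("wrist",f)
P=np.load(f"pics/{f}.npz")['p'];h=cv2.cvtColor(P,cv2.COLOR_RGB2HSV)
m=cv2.inRange(h,(15,130,130),(32,255,255));m[:100]=0;m[260:]=0
c=max(cv2.findContours(m,0,1)[0],key=cv2.contourArea)
b=cv2.boxPoints(cv2.minAreaRect(c));e=[b[1]-b[0],b[2]-b[1]];v=max(e,key=np.linalg.norm)
a=np.degrees(np.arctan2(-v[1],v[0]));print("tab yaw",((a+y-90)+90)%180-90)
E
```

```text
clock: 26.1
position: [0.5124, -0.0197, 0.0495]
ee_rot: [0.995, 0.102, 0.0, 0.0]
ft_force: [4.0, -0.4, -4.2]
grip_width: 0.116
clock: 26.48
position: [0.5115, -0.014, 0.0495]
ee_rot: [0.999, 0.051, 0.0, 0.0]
ft_force: [3.8, 0.3, -4.0]
grip_width: 0.118
[ 0.11694738 -0.92527579 -0.02187245] 5.793359697063705 tool frame F [3.7946106  0.03744532 4.01295527]
tab yaw -10.152036726276137
```

View pics/w21.png

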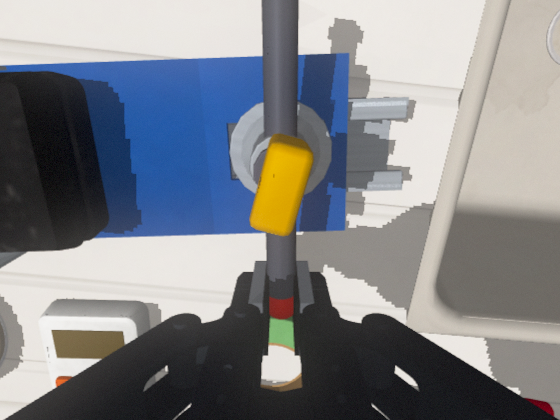

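```bash
python3 -m pendant '[[0,0,0,0,0.6],[0,0,0,0,0.6],[0,0,0,0,0.6]]'; python3 - <<'E'
from h import *
snap("scene","s22",(200,140,320,230),6);snap("side","d22",(260,200,340,260),9);snap("wrist","w22")
E
```

```text
clock: 26.9
position: [0.5113, -0.0142, 0.0497]
ee_rot: [0.999, 0.05, -0.0, -0.0]
ft_force: [-0.3, -0.2, -0.3]
grip_width: 0.397
```

View pics/d22.png

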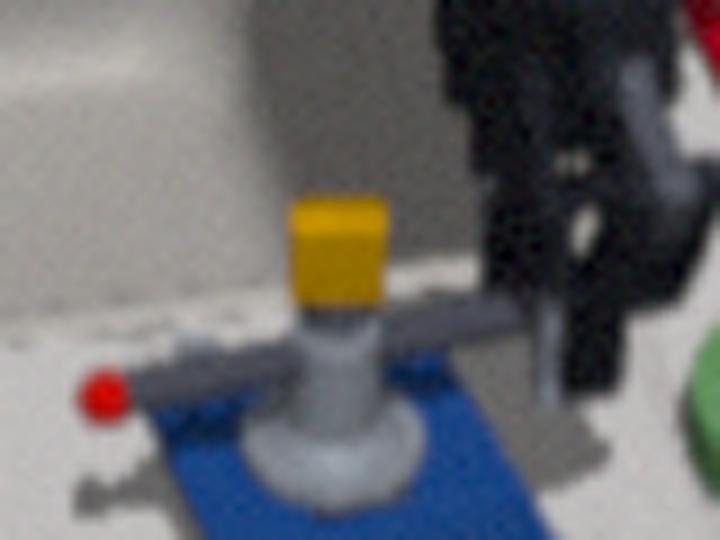

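View pics/w22.png

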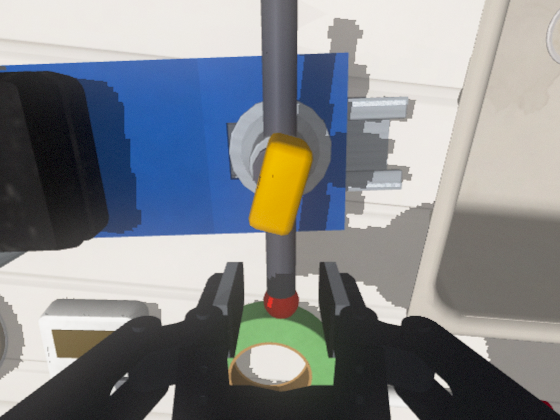

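```bash
python3 -m pendant '[[0,0,0,0,1],[0,0,0,0,1],[0,0,0,0,1]]' 50;python3 -m pendant '[[0.002,-0.073,0,0.5,1],[0.008,-0.146,0,1,1],[0.008,-0.146,0,1,1]]'
python3 -m pendant '[[0.002,-0.073,0,0.5,1],[0.008,-0.146,0,1,1],[0.008,-0.146,0,1,1]]'
python3 - <<'E'
from h import *
p,r,o=tool();y=r.as_euler('xyz',degrees=True)[2];print(o['torque'],y, "tool frame F",r.inv().apply(o['ft_force']))
f="w23";snap("wrist",f)
P=np.load(f"pics/{f}.npz")['p'];h=cv2.cvtColor(P,cv2.COLOR_RGB2HSV)
m=cv2.inRange(h,(15,130,130),(32,255,255));m[:100]=0;m[260:]=0
c=max(cv2.findContours(m,0,1)[0],key=cv2.contourArea)
b=cv2.boxPoints(cv2.minAreaRect(c));e=[b[1]-b[0],b[2]-b[1]];v=max(e,key=np.linalg.norm)
a=np.degrees(np.arctan2(-v[1],v[0]));print("tab yaw",((a+y-90)+90)%180-90)
E
```

```text
clock: 27.42
position: [0.5114, -0.0141, 0.0498]
ee_rot: [0.999, 0.05, -0.0, -0.0]
ft_force: [-1.4, 0.1, 1.9]
grip_width: 0.115
clock: 27.8
position: [0.5112, -0.0082, 0.0498]
ee_rot: [1.0, -0.002, -0.0, -0.0]
ft_force: [-2.0, -0.1, 2.9]
grip_width: 0.115
clock: 28.18
position: [0.5114, -0.0023, 0.0497]
ee_rot: [0.999, -0.054, -0.0, -0.0]
ft_force: [-2.5, 0.4, 2.9]
grip_width: 0.118
[0.1305404  0.45554049 0.03791739] -6.206336130127317 tool frame F [-2.4943145  -0.13463973 -2.87932582]
tab yaw -9.21913825415075
```

View pics/w23.png

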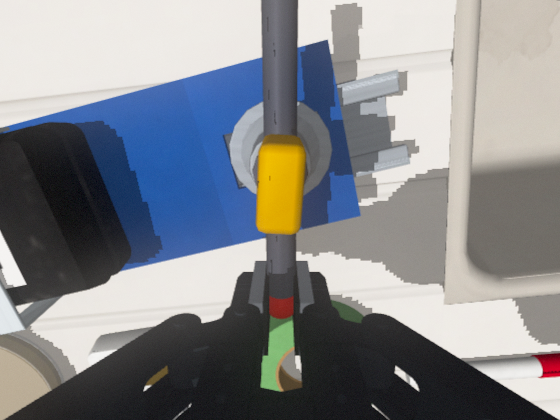

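```bash
python3 -m pendant '[[0,0,0,0,0.6],[0,0,0,0,0.6],[0,0,-0.6,0,0.6],[-0.5,0,-1.5,0,0.6],[-1.2,0,-2.3,0,0.6]]'; python3 - <<'E'
from h import *
snap("scene","s24");snap("side","d24");snap("wrist","w24")
f=lambda n,x0,y0,x1,y1:cv2.resize(np.load(f"pics/{n}.npz")['p'][y0:y1,x0:x1,::-1],None,fx=8,fy=8,interpolation=2)
cv2.imwrite("pics/cmpd.png",np.hstack([f("d9",270,205,320,260),f("d24",270,205,320,260)]))
cv2.imwrite("pics/cmps.png",np.hstack([f("s9",225,190,275,240),f("s24",225,190,275,240)]))
E
```

```text
clock: 28.85
position: [0.4638, 0.0027, 0.1428]
ee_rot: [0.998, -0.055, 0.0, 0.0]
ft_force: [0.5, 0.3, 0.4]
grip_width: 0.401
```

View pics/cmpd.png

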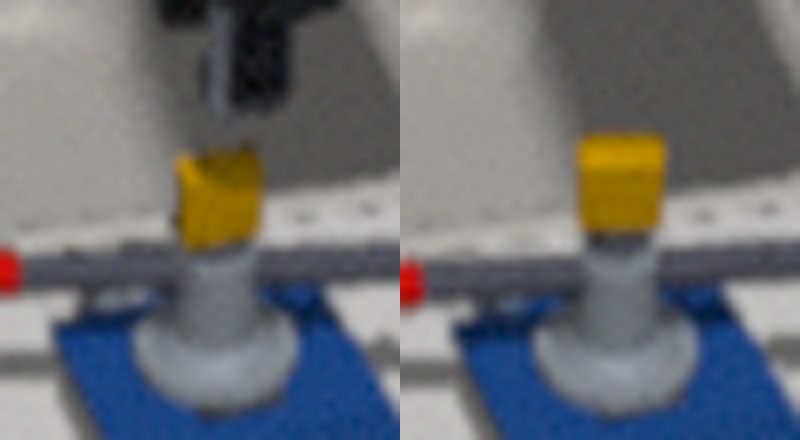

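View pics/cmps.png

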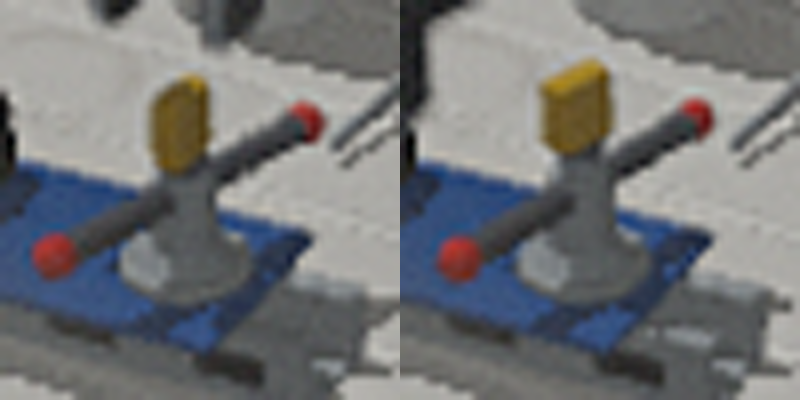

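View pics/w24.png

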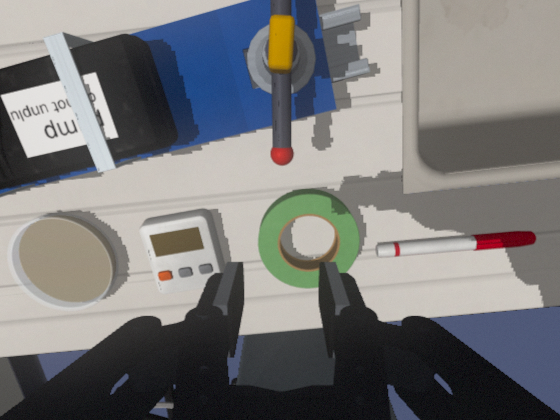

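```bash
python3 -m pendant '[[-0.5,0,-0.5,0,0.6],[-1,0,-1,0,0.6],[-1,0,-1,0,0.6],[-1,0,-1,0,0.6]]'; python3 - <<'E'
from h import *
np.set_printoptions(precision=4,suppress=True)
snap("scene","s25");snap("side","d25")
for n,a,b in(("scene","s24","s25"),("side","d24","d25")):
    x0,y0,x1,y1=(225,190,275,240) if n=="scene" else (262,205,335,258)
    A,B=[np.load(f"pics/{q}.npz")['p'][y0:y1,x0:x1].astype(int) for q in(a,b)];print(n,abs(A-B).mean(),abs(A-B).max())
a=sorted(reds("scene","s25",(225,190,275,240)));b=sorted(reds("side","d25",(255,205,335,260)),reverse=True)
print(a,b)
for x,y in zip(a,b): print(tri([("scene",x[:2]),("side",y[:2])]))
def yel(n,f,roi):
    P=np.load(f"pics/{f}.npz")['p'];h=cv2.cvtColor(P,cv2.COLOR_RGB2HSV);m=cv2.inRange(h,(15,120,60),(32,255,255));x0,y0,x1,y1=roi
    ys,xs=np.nonzero(m[y0:y1,x0:x1]);return (xs.mean()+x0,ys.mean()+y0)
for s,d in(("s9","d9"),("s25","d25")):
    print("tab",tri([("scene",yel("scene",s,(225,190,275,240))),("side",yel("side",d,(262,205,335,258)))]))
im=np.load("pics/s25.npz")['p'][:,:,::-1];cv2.imwrite("pics/s25v.png",im)
E
```

```text
clock: 29.5
position: [0.4245, 0.0071, 0.1808]
ee_rot: [0.998, -0.055, -0.0, 0.0]
ft_force: [-0.3, 0.6, 0.1]
grip_width: 0.4
scene 5.395466666666667 158
side 5.4455070216248815 96
[(232.0, 222.0, 2.2361679077148438)] [(323.1666564941406, 236.8333282470703, 2.1731786727905273), (270.0, 240.0, 2.2361679077148438)]
[ 0.5084 -0.0022  0.0641]
tab [ 0.5662 -0.01    0.0891]
tab [ 0.5663 -0.0083  0.0954]
```

View pics/s25v.png

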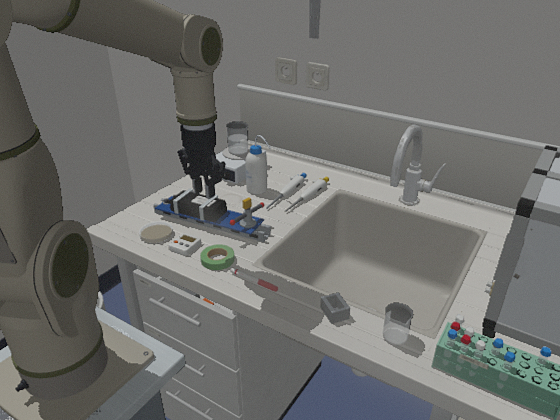

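```bash
python3 -c "
from workcell import hand_in
print(hand_in())"
```

```text
the job is handed in; nothing more can be done
None
```

The job is handed in at about 29.6 s. The bolt's head is across the slot under the strut's lips, the T-handle is screwed down, and the gripper is open and clear of everything. I lifted the bolt out by its tab, lowered it into the slot, gave it a 91° turn clockwise and let go. I then screwed the handle down clockwise in two strokes of about 207° and 150°, one at each end of the bar.

**Last checks**
- **Head depth:** the tab rose 6.3 mm in the two camera views, to z = 0.0954 m. That puts the head top about 7.6 mm below the plate top; the limit is 6.5 mm.
- **Head angle:** it stopped about 17° (0.3 rad) off square across the slot; the limit is 0.6 rad. The bolt axis is within about 3 mm of the slot centre.
- **Handle height:** the bar is about 32 mm above the plate (limit 34.5 mm), measured at one tip only, with the foot on the plate and the bolt looking upright.
- **Bystanders:** none looked moved in the last scene picture; I did not measure them.

**What did not agree**
- **Handle turn:** counting the strokes gives about 6.2 rad, more than the stated snug point of 5.4. I never felt a clear torque rise at the handle, so "snug" rests on the count and the tab height. At 6.2 rad the thread would put the head only about 7.0 mm below the foot, against 7.6 mm from the tab height.
- **At rest:** I compared two pictures taken before and after moving the arm away, but noise and moving shadows made the comparison inconclusive.

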